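# Rake the timber baulks into rows and pocket the drums

## Task

Get the goods-yard stock in order: take the rake and comb the scattered baulks in each bay of the tray into a tight row, flat on the floor, all parallel to and close up against the far fence, moving them with the rake only and never with the gripper's fingers. Then stand the rake back upright on the middle of its cork pad, head along the pad, and let go of it, and drop every brass drum, one by one, fully down into a pocket of its own in the pocket block (before or after the raking). Leave the jar and the paint can where they are.

Things in the scene. Friction and masses are not known exactly. Their poses are not given: they have to be found in the camera images.
- tray: Fixed wood timber tray with a grey lining, origin under its middle on the bench. Two bays side by side, each 122 mm wide between walls and 215 mm long from far fence to near edge; floor flat, 6 mm above the bench. Side walls, shared middle wall (8 mm thick) and fence stand 16 mm above the floor; the near end of each bay has no wall.
- fence_left (a point): Point at the far fence of the tray's LEFT bay: middle of the bay's width, on the floor, on the fence's near face. x points squarely into the fence (along the bay, away from the robot), y to the left along the fence, z up.
- fence_right (a point): The same point for the RIGHT bay, 130 mm to the right of fence_left; same axes.
- rake_grip (a point): Middle of the upright grip of the loose wooden rake (0.14 kg), 54 mm above the tooth tips. Grip 18 mm thick (x) x 36 (y), from 34 to 74 mm above the tips. Head 104 mm along y, 22 deep, seven flat teeth 20 mm deep, 20 long, gaps 8 mm (too narrow for a baulk). Same front and back; z up. Stands by itself on its teeth, at first on the pad.
- pad_top (a point): Fixed cork pad, 150 (its x) x 70 (its y) x 4 mm: the middle of its top. Lies left or right of the tray, the pocket block on the other side.
- rod0_mid (a point): Centre of a loose square hardwood baulk, 12 x 96 x 12 mm (long along its y), 12 g, lying askew in the LEFT bay. May be absent (two or three in each bay).
- rod1_mid (a point): Centre of a loose square hardwood baulk, 12 x 96 x 12 mm (long along its y), 12 g, lying askew in the LEFT bay. May be absent (two or three in each bay).
- rod2_mid (a point): Centre of a loose square hardwood baulk, 12 x 96 x 12 mm (long along its y), 12 g, lying askew in the LEFT bay. May be absent (two or three in each bay).
- rod3_mid (a point): Centre of a loose square hardwood baulk, 12 x 96 x 12 mm (long along its y), 12 g, lying askew in the RIGHT bay. May be absent (two or three in each bay).
- rod4_mid (a point): Centre of a loose square hardwood baulk, 12 x 96 x 12 mm (long along its y), 12 g, lying askew in the RIGHT bay. May be absent (two or three in each bay).
- rod5_mid (a point): Centre of a loose square hardwood baulk, 12 x 96 x 12 mm (long along its y), 12 g, lying askew in the RIGHT bay. May be absent (two or three in each bay).
- block_hole0 (a point): Middle of the mouth of pocket 0 of the fixed pocket block, in the plane of its top, 16 mm above the bench. Block 200 (x) x 56 (y) x 16 mm; four square pockets 35 mm wide, 10 mm deep, in one line along the block's x, 46 mm apart. z up.
- block_hole1 (a point): Middle of the mouth of pocket 1 of the fixed pocket block, in the plane of its top, 16 mm above the bench. Block 200 (x) x 56 (y) x 16 mm; four square pockets 35 mm wide, 10 mm deep, in one line along the block's x, 46 mm apart. z up.
- block_hole2 (a point): Middle of the mouth of pocket 2 of the fixed pocket block, in the plane of its top, 16 mm above the bench. Block 200 (x) x 56 (y) x 16 mm; four square pockets 35 mm wide, 10 mm deep, in one line along the block's x, 46 mm apart. z up.
- block_hole3 (a point): Middle of the mouth of pocket 3 of the fixed pocket block, in the plane of its top, 16 mm above the bench. Block 200 (x) x 56 (y) x 16 mm; four square pockets 35 mm wide, 10 mm deep, in one line along the block's x, 46 mm apart. z up.
- drum0_mid (a point): Centre of a loose turned brass model drum, 28 mm diameter (axis z) x 28 mm high, about 0.1 kg, standing on the bench at first. May be absent (three or four are there).
- drum1_mid (a point): Centre of a loose turned brass model drum, 28 mm diameter (axis z) x 28 mm high, about 0.1 kg, standing on the bench at first. May be absent (three or four are there).
- drum2_mid (a point): Centre of a loose turned brass model drum, 28 mm diameter (axis z) x 28 mm high, about 0.1 kg, standing on the bench at first. May be absent (three or four are there).
- drum3_mid (a point): Centre of a loose turned brass model drum, 28 mm diameter (axis z) x 28 mm high, about 0.1 kg, standing on the bench at first. May be absent (three or four are there).
- jar_mid (a point): Bystander: loose jar, 40 mm diameter x 55 mm high; point 27 mm up. Leave alone.
- can_mid (a point): Bystander: loose paint can, 52 mm diameter x 50 mm high; point 25 mm up. Leave alone.

How it is judged:
By the outcome, as a careful person would: the job done as asked, in the order asked, and still so for the second after the job is handed in, with the robot touching nothing.
Of rod0, rod1, rod2 only 2 to 3 are there at a start; the rules pass over those that are not, and their reading is None.
Of rod3, rod4, rod5 only 2 to 3 are there at a start; the rules pass over those that are not, and their reading is None.
Of drum0, drum1, drum2, drum3 only 3 to 4 are there at a start; the rules pass over those that are not, and their reading is None.
At some moment in a run one of drum0, drum1, drum2, drum3 may be knocked a few centimetres aside while the robot is not near it.
Once in a run the grip may slacken for a moment while it holds something.
It also fails if it takes over 192 s, if anything falls off the work surface, if the arm or the gripper's body presses on something with over 40 N, if the wrist force passes 120 N, or if a joint passes its speed limit or range.

## Robot

A 7-joint arm with a two-finger parallel gripper is mounted at the origin on the work surface. World frame = base frame: x ahead of the robot, y to its left, z up, the work surface at z = 0. Lengths are in m, angles in rad, forces in N, time in s.
With the tool pointing down it reaches from about 0.425 to 0.825 m from the base axis. Payload 3.6 kg.
Tool frame: the origin (TCP) lies at the very end of the fingers, on their centre line; the grasp point (between the pads) lies 19 mm behind it; x points along the fingers, y is the direction in which the jaws open and shut, and the axes are right-handed (so a half turn about x gives the same grasp; the last joint's range is limited). The gripper opens to 85 mm and grips with 20 to 120 N. Pads are 22 mm wide; open, the fingers measure 114 mm over their backs; the gripper's body (76 mm by 85 mm) begins 54 mm behind the grasp point. The pads swing forward as they close: fully open they stand 13 mm farther back than shut.
Start: joints at [1.208, 0.615, -0.013, 1.423, 0.008, 1.103, -0.04], TCP at [0.214, -0.614, 0.231] pointing down, gripper open.
Joint ranges: [-3.12, 3.12], [-0.3, 2.06], [-1.34, 1.32], [0.26, 2.42], [-1.36, 4.5], [0.01, 1.98], [-2.84, 2.84]. Speed limits (rad/s): [2.79, 2.79, 3.14, 3.14, 3.14, 3.14, 3.14].

## Interface

Orientations are given as [roll, pitch, yaw] about the fixed x, y, z axes, in that order (R = Rz(yaw) Ry(pitch) Rx(roll)).
In Python, from bench import ctrl gives the robot as it stands.
- The arm moves only by the tool drive_tool, never from a script. Its argument "plan" is a list of rows, each a list of 3 entries, a list of its own where there are three numbers: the shift along the tool's x, y, z in mm, then the turn about the tool's x in rad, then the closure, from 0 (fully open) to 1 (shut). In form: [[[dx, dy, dz], turn, jaw], ...]. A call has 1 to 12 rows; each row shifts and turns the pose as measured when the row begins, along the tool's axes as they then stand; what a row does not reach is not made up. A row lasts 1/10 s, in which the tool goes at most 50 mm and 8.59 degrees, less where a joint would pass 70% of its speed; a pose out of reach is approached as far as the arm can. A call with a gripper value outside its range is refused whole. The fingers move at their own pace and stop on an object; "squeeze" is the grip in N (left out, the last holds). Time passes only in rows, so rows that do not move let the fingers close. It gives the time, the measured TCP pose, the force and the opening at its end, in the units of the state.
- ctrl.get_state(): the state, without advancing time (a new reading comes with each control period).
- ctrl.read_camera(name): name is "scene" or "top"; returns a dict with "pixels" (400x640x3 uint8, blue, green, red), "z_map" (400x640 float32, m along the optical axis (not along the pixel's ray), 0 where there is no reading), "fx", "fy", "cx", "cy" (pixels), "extrinsics" (4x4, takes a point from camera to world coordinates). Camera axes: x right, y down, z forward; pixel columns grow to the right and rows downward; lengths in m; the calibration is good to about 2 mm. A picture is of the moment at which its call begins.
- ctrl.hand_in(): hands the job in, once; it reports no verdict.
The state is a dict: "time": time; "joint_pos": joint angles; "qd": joint speeds; "joint_torque": joint torques, N m; "eef_pos": TCP position; "orientation": TCP orientation; "ft_force": force on the tool from outside, world axes, zero at the start; "torque": the same for the moment, N m; "grip_width": finger opening in m.
Only numpy, scipy, OpenCV 4.12 (cv2) and the standard library are available. Lean on these libraries where they do the work, as an engineer would, in place of code of your own. Each camera call takes 0.05 s, during which the arm holds its last target. There are 200 camera calls.

## Working session

There is one attempt and no reset: what is moved stays moved. The work goes in short steps, Python scripts to look and compute and a tool call to move; the robot and the scene stay as the last step left them, time stands still between calls to the robot, and variables do not carry over. Pictures are saved under pics/ and viewed, about 12 in all and at most 16, crops included, and the job is handed in when it is done.

Besides the shell and the picture viewer there is one more tool, called after ">>>" as name(argument=value, ...), one argument or row to a line, values as JSON. drive_tool: Moves the arm, as the interface text tells. Its arguments: {"type":"object","properties":{"plan":{"type":"array","items":{"type":"array"}},"squeeze":{"type":"number"}},"required":["plan"]}

```bash
mkdir -p pics; ls; cat > h.py <<'E'
import cv2,numpy as np
from bench import ctrl
def cap(n,f=None):
    c=ctrl.read_camera(n)
    if f: cv2.imwrite('pics/'+f+'.png',c['pixels'])
    return c
def cloud(c):
    z=c['z_map'];v,u=np.mgrid[:z.shape[0],:z.shape[1]]
    P=np.stack([(u-c['cx'])/c['fx']*z,(v-c['cy'])/c['fy']*z,z,np.ones_like(z)],-1)@np.array(c['extrinsics']).T
    return np.where(z[...,None]>0,P[...,:3],np.nan)
def ray(c,u,v,h):
    E=np.array(c['extrinsics']);d=E[:3,:3]@[(u-c['cx'])/c['fx'],(v-c['cy'])/c['fy'],1];o=E[:3,3]
    return o+d*(h-o[2])/d[2]
def proj(c,p):
    q=np.linalg.inv(np.array(c['extrinsics']))@np.append(p,1);return c['fx']*q[0]/q[2]+c['cx'],c['fy']*q[1]/q[2]+c['cy']
E
python3 - <<'E'
from h import *
np.set_printoptions(precision=4,suppress=True)
s=ctrl.get_state();print(s)
for n in('top','scene'):
    c=cap(n,n+'0');print(n,c['fx'],c['fy'],c['cx'],c['cy'],np.array(c['extrinsics']))
E
```

```text
pics
{'time': 0.0, 'joint_pos': array([ 1.2085,  0.6159, -0.0126,  1.4249,  0.0081,  1.1034, -0.0404]), 'qd': array([-0.0012, -0.0007, -0.0003, -0.0002, -0.0006, -0.0022, -0.0002]), 'joint_torque': array([ -0.    , -46.9216,   0.2589, -17.1033,   0.0099,   0.0097,
        -0.    ]), 'eef_pos': array([ 0.2139, -0.613 ,  0.2301]), 'orientation': array([-1.5619,  1.5683,  1.9156]), 'ft_force': array([-0.1776, -0.039 , -0.3848]), 'torque': array([ 0.0219, -0.036 ,  0.0188]), 'grip_width': 0.08555043360962274}
top 493.86002819388517 493.86002819388517 313.5562120811591 199.85468360452757 [[-0.0151 -0.9957  0.0916  0.4523]
 [-0.9997  0.017   0.0198 -0.0159]
 [-0.0212 -0.0912 -0.9956  1.3297]
 [ 0.      0.      0.      1.    ]]
scene 495.9550142189795 495.9550142189795 319.13622053440326 198.13360266892872 [[-0.4049  0.7916 -0.4576  1.1026]
 [ 0.9143  0.3439 -0.214   0.2495]
 [-0.012  -0.5051 -0.863   1.0671]
 [ 0.      0.      0.      1.    ]]
```

View pics/top0.png

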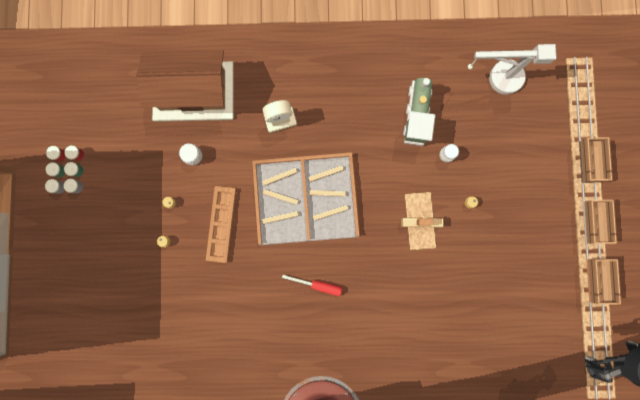

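View pics/scene0.png

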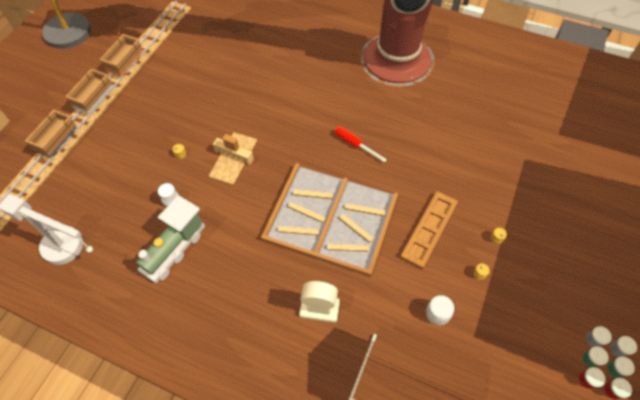

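The top view shows the tray at px (305,198) with three baulks in each bay. The rake is on the pad at (421,222), and the block is at (221,224). There are three drums, at (169,202), (163,241) and (472,202). The can is at (190,154) and the jar at (449,153).

```bash
cat >> h.py <<'E'
def comps(m,amin=20):
    n,l,st,ce=cv2.connectedComponentsWithStats(m.astype(np.uint8),connectivity=4)
    return [(l==i) for i in range(1,n) if st[i,4]>=amin]
def rect(c,m,h):
    # min-area rect of mask projected on plane z=h -> centre, long, short, yaw of the long side
    v,u=np.nonzero(m);P=np.array([ray(c,a,b,h)[:2] for a,b in zip(u,v)])
    (x,y),(w,hh),a=cv2.minAreaRect((P*1000).astype(np.float32))
    if w<hh: w,hh,a=hh,w,a+90
    return np.round([x,y,w,hh,(a+90)%180-90],1)
E
python3 - <<'E'
from h import *
np.set_printoptions(precision=1,suppress=True)
for n in('top','scene'):
    c=cap(n);P=cloud(c);hsv=cv2.cvtColor(c['pixels'],cv2.COLOR_BGR2HSV)
    x,y,z=P[...,0],P[...,1],P[...,2]
    roi=(x>.3)&(x<.75)&(y>-.5)&(y<.5)
    print(n,'bench z',np.nanmedian(z[roi])*1000, 'std',np.nanstd(z[roi&(z<.004)])*1000)
    for lo,hi in((.002,.3),(.01,.3),(.03,.3)):
        print(lo)
        for m in comps(roi&(z>lo)&(z<hi),15):
            print(m.sum(),rect(c,m,np.nanmedian(z[m])),'z',np.nanmedian(z[m])*1e3,np.nanmax(z[m])*1e3,'px',np.argwhere(m).mean(0)[::-1],hsv[m].mean(0))
E
```

```text
top bench z 0.853532712626448 std 2.414643941411975
0.002
481 [ 725.3 -254.9   75.9   51.3   88.8] z 99.44761057459495 107.60060977657405 px [418.  134.5] [ 33.   24.2 214.5]
386 [697.7 332.8  63.9  54.7  48.1] z 48.14208146151766 57.61380038593478 px [190.3 153.8] [ 31.5  24.7 218.2]
266 [ 689.9 -345.5   58.8   40.2  -51. ] z 52.41394786740328 63.04085505493373 px [448.6 152.4] [ 46.8  21.2 224.4]
8097 [578.9  35.  286.  242.2 -85.2] z 7.402479741581924 30.068812269797405 px [304.9 197.9] [ 16.   49.5 199.1]
18 [ 679.9 -384.5   21.9    7.2  -64.4] z 4.188809037806274 8.020623103274449 px [459.2 158.6] [ 10.2 141.2 106.3]
15 [629.6 307.7  15.   10.9  26.6] z 3.1179796502587287 7.029761808835522 px [203.9 181.6] [ 10.7 138.5 154.1]
1653 [516.3 262.7 213.3  70.9  -6. ] z 12.240938066726326 23.854484390603005 px [220.4 223.4] [ 13.2 131.  198.3]
1320 [ 519.  -275.   161.6  112.    18.2] z 5.769226065935107 83.52923692947533 px [420.4 220.2] [ 16.3 103.6 224.5]
122 [575.  394.9  33.6  32.7 -45.2] z 26.366517387988786 32.6334489641662 px [169.2 201.7] [ 19.5 120.4 204.4]
129 [ 560.8 -401.
[... 5401 characters left out ...]
06.7 237.9]
158 [577.9 400.3  34.9  27.3  -8.8] z 25.49107974684062 31.717938121673896 px [481.9 271. ] [ 20.7 175.2 223.1]
594 [709.3 339.7  62.4  51.   -7. ] z 47.80873153122855 55.219262223454855 px [440.  310.2] [ 21.9  33.9 226.3]
0.03
429 [ 501.6 -268.1  104.9   46.2   87.9] z 39.12927272266331 80.7949867989699 px [232.1 146.4] [ 17.1 145.6 199.1]
227 [ 695.1 -342.4   49.6   35.3   54.5] z 53.14278830655361 58.319652536893415 px [167.1 192.2] [ 27.1  19.3 237.3]
495 [ 738.8 -244.7   96.9   42.5   74.6] z 98.96524236568605 104.54563427414398 px [186.5 210.9] [ 25.9  38.3 222.5]
502 [705.6 339.9  54.4  49.9   0.6] z 48.3722287854077 55.219262223454855 px [441.  308.7] [ 22.8  29.4 238.4]
```

```bash
python3 - <<'E'
import cv2,numpy as np
a=cv2.imread('pics/top0.png')[140:260,140:500]
cv2.imwrite('pics/crop1.png',cv2.resize(a,None,fx=2.2,fy=2.2,interpolation=cv2.INTER_CUBIC))
E
```

```text
(no output)
```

View pics/crop1.png

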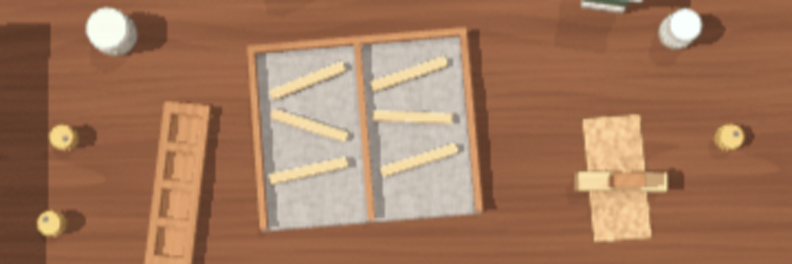

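The depth maps are good to about 2 mm and the two views agree to 2–3 mm. The crop shows the rake standing across the pad, slightly askew to it. Next I refine the rake, pad, block and drums, and compute the tool frame.

```bash
cat >> h.py <<'E'
from scipy.spatial.transform import Rotation as Ro
np.set_printoptions(precision=1,suppress=True)
def tool():
    s=ctrl.get_state();R=Ro.from_euler('xyz',s['orientation']).as_matrix();return s,np.array(s['eef_pos'])*1e3,R
def go(x=None,y=None,z=None,yaw=None):
    """delta to world target (mm); yaw = wanted direction (deg) of the jaw axis (tool y), mod 180"""
    s,p,R=tool();t=np.array([p[0] if x is None else x,p[1] if y is None else y,p[2] if z is None else z])
    a=np.degrees(np.arctan2(R[1,1],R[0,1]))
    d=0 if yaw is None else (yaw-a+90)%180-90
    print('t %.2f tcp'%s['time'],p,'jaw yaw %.1f'%a,'tilt',R[:,0],'F',np.array(s['ft_force']),'w %.1f'%(s['grip_width']*1e3),'q7 %.2f'%s['joint_pos'][6])
    print('delta tool mm',R.T@(t-p),'turn(rad, tool x)',-np.radians(d)*1.0 if R[2,0]<0 else np.radians(d))
E
python3 - <<'E'
from h import *
s,p,R=tool();print(R.round(3))
for n in('top','scene'):
    c=cap(n);P=cloud(c);x,y,z=P[...,0],P[...,1],P[...,2]
    r=(x>.4)&(x<.62)&(y>-.36)&(y<-.2)
    for lo,hi in((.066,.1),(.03,.048)):
        m=r&(z>lo)&(z<hi);print(n,lo,m.sum(),rect(c,m,np.nanmedian(z[m])),np.nanmedian(z[m])*1e3)
    hsv=cv2.cvtColor(c['pixels'],cv2.COLOR_BGR2HSV)
    m=r&(z>.001)&(z<.015)
    m2=cv2.morphologyEx(m.astype(np.uint8),cv2.MORPH_OPEN,np.ones((3,3)))
    print('pad',[(k.sum(),rect(c,k,.004),hsv[k].mean(0)) for k in comps(m2,100)], 'bench hsv',hsv[r&(z<0)].mean(0))
go(508,-270,150,0)
E
```

```text
[[-0.   0.3 -0.9]
 [ 0.  -0.9 -0.3]
 [-1.  -0.  -0. ]]
top 0.066 102 [ 509.1 -271.5   35.4   15.1   89.1] 78.15748418614277
top 0.03 225 [ 508.4 -273.1  101.5   20.8   89.1] 37.97466972474006
pad [(np.int64(198), array([ 545. , -263.8,   53. ,   43. ,   89.1]), array([ 16.2, 101.2, 234. ])), (np.int64(244), array([ 462.1, -272.1,   62.1,   58. ,  -49.1]), array([ 16.3, 101. , 234.4]))] bench hsv [ 11.  136.5 153.9]
scene 0.066 112 [ 511.5 -268.9   40.6   23.6   87.9] 75.20677066584052
scene 0.03 255 [ 509.4 -270.2  104.6   28.    86.9] 36.28495333214943
pad [] bench hsv [ 12.7 167.9 166.3]
t 0.30 tcp [ 214.1 -613.4  230.9] jaw yaw -70.8 tilt [-0.  0. -1.] F [-0.2  0.1  0. ] w 85.4 q7 -0.04
delta tool mm [  81.1 -227.3 -390.7] turn(rad, tool x) -1.2350013165802842
```

>>> drive_tool(
  plan=[
    [[0,0,0],-0.15,0],
    [[0,0,0],-0.15,0],
    [[0,0,0],-0.15,0],
    [[0,0,0],-0.15,0],
    [[0,0,0],-0.15,0],
    [[0,0,0],-0.15,0],
    [[0,0,0],-0.15,0],
    [[0,0,0],-0.15,0],
    [[0,0,0],-0.05,0],
  ],
  squeeze=80,
)

```text
time: 1.2
eef_pos: [0.2133, -0.6129, 0.2297]
orientation: [-2.363, 1.567, 2.374]
ft_force: [-0.1, -0.7, 1.1]
grip_width: 0.0855
```

```bash
python3 -c "
from h import *
go(509.5,-270.5,120,-1.5)"
```

```text
t 1.20 tcp [ 213.3 -612.9  229.7] jaw yaw 1.4 tilt [-0.  0. -1.] F [-0.1 -0.7  1.1] w 85.5 q7 1.04
delta tool mm [ 109.8  304.8 -334.7] turn(rad, tool x) 0.050634545343390916
```

>>> drive_tool(
  plan=[
    [[0,33,-36],0,0],
    [[0,33,-36],0.05,0],
    [[0,33,-36],0,0],
    [[0,33,-36],0,0],
    [[0,33,-36],0,0],
    [[0,33,-36],0,0],
    [[10,33,-36],0,0],
    [[20,33,-36],0,0],
    [[20,33,-36],0,0],
    [[0,0,0],0,0],
  ],
)

```text
time: 2.2
eef_pos: [0.5181, -0.2955, 0.1794]
orientation: [0.658, 1.57, -0.951]
ft_force: [0.5, -0.2, 0.3]
grip_width: 0.0854
```

```bash
python3 -c "
from h import *
go(509.5,-270.5,120,-1.5)"
```

```text
t 2.20 tcp [ 518.1 -295.5  179.4] jaw yaw -2.2 tilt [ 0. -0. -1.] F [ 0.5 -0.2  0.3] w 85.4 q7 0.22
delta tool mm [ 59.4  -9.6 -24.7] turn(rad, tool x) -0.012339280333632978
```

>>> drive_tool(
  plan=[
    [[0,-9.5,-24.5],-0.01,0],
    [[40,0,0],0,0],
    [[40,0,0],0,0],
    [[30,0,0],0,0],
    [[28,0,0],0,0],
    [[0,0,0],0,0],
  ],
)

```text
time: 2.8
eef_pos: [0.513, -0.2708, 0.0391]
orientation: [0.948, 1.563, -0.648]
ft_force: [-1.4, -0.1, -0.6]
grip_width: 0.0854
```

```bash
python3 -c "
from h import *
cap('scene','s1')
go(509.5,-270.5,41,-1.5)
c=cap('top')
a=cv2.imread('pics/s1.png')[70:240,140:340]
cv2.imwrite('pics/s1c.png',cv2.resize(a,None,fx=3.5,fy=3.5,interpolation=cv2.INTER_CUBIC))
"
```

```text
t 2.85 tcp [ 514.5 -271.5   41.1] jaw yaw -1.4 tilt [ 0. -0. -1.] F [-0.   0.1  0.4] w 85.4 q7 0.12
delta tool mm [ 0.  -5.  -0.8] turn(rad, tool x) 0.001328972509654477
```

View pics/s1c.png

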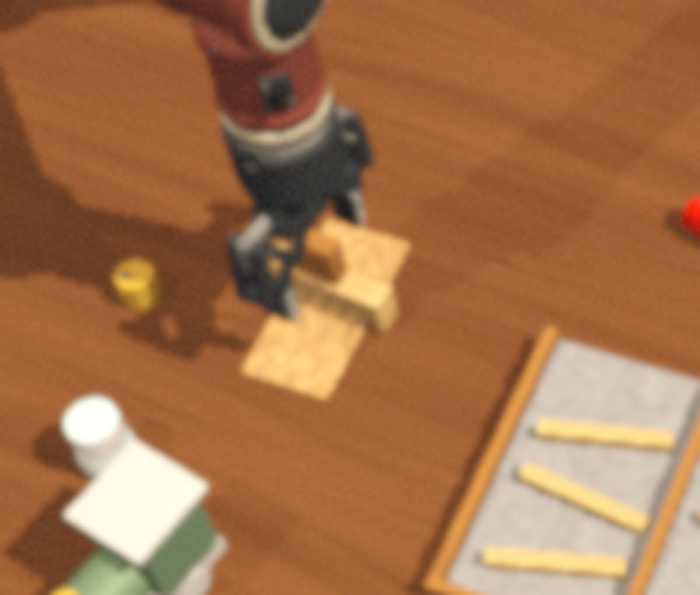

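The rake's grip stands between the open fingers, so I correct x and close.

>>> drive_tool(
  plan=[
    [[0,-5,-1],0,0],
    [[0,0,0],0,0.5],
    [[0,0,0],0,1],
    [[0,0,0],0,1],
    [[0,0,0],0,1],
    [[0,0,0],0,1],
    [[0,0,0],0,1],
    [[0,0,0],0,1],
    [[0,0,0],0,1],
  ],
  squeeze=90,
)

```text
time: 3.8
eef_pos: [0.5139, -0.2733, 0.0499]
orientation: [1.069, 1.543, -0.528]
ft_force: [0.2, -0.6, 1.2]
grip_width: 0.0167
```

>>> drive_tool(
  plan=[
    [[-20,0,0],0,1],
    [[-30,0,0],0,1],
    [[-30,0,0],0,1],
    [[0,0,0],0,1],
    [[0,0,0],0,1],
  ],
)

```text
time: 4.3
eef_pos: [0.5102, -0.271, 0.129]
orientation: [1.073, 1.55, -0.524]
ft_force: [0.0, 0.7, -1.7]
grip_width: 0.0167
```

```bash
python3 - <<'E'
from h import *
s,p,R=tool()
for n in('top','scene'):
    c=cap(n,n+'2');P=cloud(c);x,y,z=P[...,0],P[...,1],P[...,2];hsv=cv2.cvtColor(c['pixels'],cv2.COLOR_BGR2HSV)
    r=(x>.4)&(x<.65)&(y>-.36)&(y<-.2)
    m=r&(z>.001)&(z<.012)&(hsv[...,2]>190)
    print('pad',[(k.sum(),rect(c,k,.004)) for k in comps(m,60)])
    m=r&(z>.05)&(z<.17)&(hsv[...,0]>10)&(hsv[...,2]>170)&(hsv[...,1]>60)
    for k in comps(m,30): print(n,k.sum(),rect(c,k,np.nanmedian(z[k])),np.nanpercentile(z[k],[5,50,95])*1e3)
t=(.5*0);fl=np.array([580.5,34.5]);a=np.radians(3.9);M=np.array([[np.cos(a),-np.sin(a)],[np.sin(a),np.cos(a)]])
for nm,yy in(('L',65),('R',-65)): print(nm,[fl+M@[u,yy] for u in(-106,-95,50,57.5,103.5)])
go()
E
```

```text
pad [(np.int64(415), array([ 561.1, -268.6,   67.2,   59.2,   89.1])), (np.int64(445), array([ 472.9, -275. ,   68.1,   67.8,    3.2]))]
top 159 [ 512.6 -239.3   48.7   19.6   89.1] [ 92.3 116.4 122.1]
pad [(np.int64(783), array([ 515.4, -271. ,  148.7,   72. ,    3.6]))]
scene 41 [ 509.6 -257.5   23.5   14.7   40.1] [149.3 155.1 159.3]
scene 42 [ 517.9 -305.5   29.3   10.9  -88.4] [112.3 116.3 119.7]
scene 225 [ 521.2 -234.4   65.6   40.    84.9] [ 84.9 114.3 121.7]
L [array([470.3,  92.1]), array([481.3,  92.9]), array([626. , 102.8]), array([633.4, 103.3]), array([679.3, 106.4])]
R [array([479.2, -37.6]), array([490.1, -36.8]), array([634.8, -26.9]), array([642.3, -26.4]), array([688.2, -23.3])]
t 4.40 tcp [ 510.3 -270.9  128.5] jaw yaw -1.5 tilt [ 0. -0. -1.] F [-1.   0.2 -1.3] w 16.6 q7 0.16
delta tool mm [0. 0. 0.] turn(rad, tool x) -0.0
```

>>> drive_tool(
  plan=[
    [[0,0,0],-0.094,1],
    [[0,-6,-46],0,1],
    [[0,-6,-46],0,1],
    [[0,-6,-46],0,1],
    [[0,-6,-46],0,1],
    [[0,-4,-40],0,1],
    [[0,0,0],0,1],
  ],
)

```text
time: 5.1
eef_pos: [0.4612, -0.0441, 0.116]
orientation: [0.484, 1.564, -1.021]
ft_force: [0.5, -0.4, -1.6]
grip_width: 0.0163
```

```bash
python3 - <<'E'
from h import *
go(487,-37,60,3.9)
c=cap('top','t3');cap('scene','s3')
a=c['pixels'][140:260,240:370];b=cv2.imread('pics/s3.png')[120:290,240:420]
f=lambda q:cv2.resize(q,(390,360),interpolation=cv2.INTER_CUBIC)
cv2.imwrite('pics/c3.png',np.hstack([f(a),f(b)]))
E
```

```text
t 5.10 tcp [461.2 -44.1 116. ] jaw yaw 3.8 tilt [ 0. -0. -1.] F [ 0.5 -0.4 -1.6] w 16.3 q7 -0.20
delta tool mm [56.1 26.1 -5.7] turn(rad, tool x) -0.001833105937572645
```

View pics/c3.png

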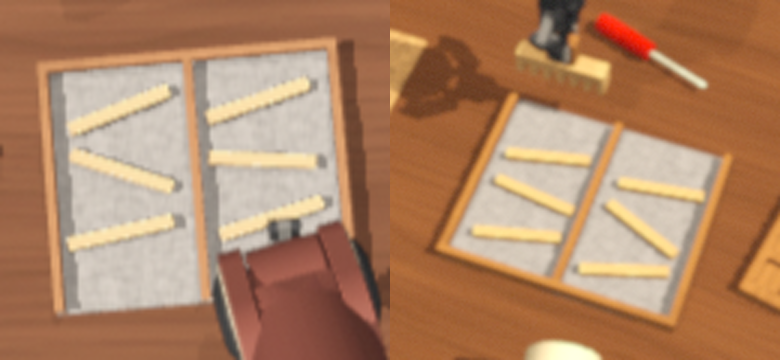

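>>> drive_tool(
  plan=[
    [[0,26,-5],0,1],
    [[15,0,0],0,1],
    [[15,0,0],0,1],
    [[0,0,0],0,1],
  ],
)

```text
time: 5.6
eef_pos: [0.4891, -0.0523, 0.0829]
orientation: [0.065, 1.556, -1.46]
ft_force: [-1.0, -0.1, -1.0]
grip_width: 0.0164
```

```bash
cat >> h.py <<'E'
def head():
    c=cap('scene');P=cloud(c);s,p,R=tool();hsv=cv2.cvtColor(c['pixels'],cv2.COLOR_BGR2HSV)
    x,y,z=[P[...,i]*1e3 for i in range(3)]
    a=np.arctan2(R[1,1],R[0,1]);u=(x-p[0])*np.cos(a)+(y-p[1])*np.sin(a);v=-(x-p[0])*np.sin(a)+(y-p[1])*np.cos(a)
    m=(abs(u)<25)&(abs(v)<62)&(z<p[2]-4)&(z>p[2]-50)&(hsv[...,1]>60)&(hsv[...,2]>120)&(z>9)
    k=max(comps(m,20),key=lambda q:q.sum())
    print('head v (left+)',np.percentile(v[k],[1,99]),'mid',np.percentile(v[k],[1,99]).mean(),'u',np.percentile(u[k],[2,98]),'z-tcp',np.percentile(z[k]-p[2],[2,98]))
E
python3 -c "
from h import *
head();go(487,-37,51,3.9)"
```

```text
head v (left+) [-49.   53.8] mid 2.387371795895735 u [-8.  13.6] z-tcp [-45.6  -9.4]
t 5.65 tcp [489.2 -52.7  83.5] jaw yaw 2.6 tilt [ 0. -0. -1.] F [ 0.3 -0.4 -1.5] w 16.5 q7 -0.23
delta tool mm [ 32.3  -1.5 -16.3] turn(rad, tool x) -0.022759384823964585
```

>>> drive_tool(
  plan=[
    [[0,-1,-8],-0.02,1],
    [[0,0,-7],0,1],
    [[0,0,0],0,1],
    [[10,0,0],0,1],
    [[8,0,0],0,1],
    [[0,0,0],0,1],
  ],
)

```text
time: 6.25
eef_pos: [0.4883, -0.0389, 0.0657]
orientation: [0.25, 1.553, -1.257]
ft_force: [-0.0, 0.6, -1.8]
grip_width: 0.0166
```

```bash
python3 -c "
from h import *
go(487,-38,53,3.9);head();go()"
```

```text
t 6.25 tcp [488.3 -38.9  65.7] jaw yaw 3.6 tilt [ 0. -0. -1.] F [-0.   0.6 -1.8] w 16.6 q7 -0.26
delta tool mm [12.6 -1.3 -1.2] turn(rad, tool x) -0.004389392267255943
head v (left+) [-60.7  53.2] mid -3.7592582614907926 u [-8.5 13.9] z-tcp [-47.1  -8.5]
t 6.30 tcp [488.4 -38.9  66. ] jaw yaw 3.6 tilt [ 0. -0. -1.] F [-0.3 -1.  -0.8] w 16.7 q7 -0.26
delta tool mm [0. 0. 0.] turn(rad, tool x) -0.0
```

>>> drive_tool(
  plan=[
    [[6,0,-1],-0.005,1],
    [[5,0,0],0,1],
    [[2,0,0],0,1],
    [[0,0,0],0,1],
    [[0,0,0],0,1],
  ],
)

```text
time: 6.8
eef_pos: [0.4888, -0.0382, 0.0519]
orientation: [0.281, 1.553, -1.221]
ft_force: [-0.9, 0.1, -0.6]
grip_width: 0.017
```

```bash
python3 -c "
from h import *
go(641,-26.5,53,3.9)"
```

```text
t 6.80 tcp [488.8 -38.2  51.9] jaw yaw 3.9 tilt [ 0. -0. -1.] F [-0.9  0.1 -0.6] w 17.0 q7 -0.27
delta tool mm [ -0.4 152.7  -1.2] turn(rad, tool x) 0.0006897677077251377
```

>>> drive_tool(
  plan=[
    [[0,10,0],0,1],
    [[0,10,0],0,1],
    [[0,10,0],0,1],
    [[0,10,0],0,1],
    [[0,10,0],0,1],
    [[0,10,0],0,1],
    [[0,10,0],0,1],
    [[0,10,0],0,1],
  ],
)

```text
time: 7.6
eef_pos: [0.5777, -0.0322, 0.0524]
orientation: [0.519, 1.552, -0.984]
ft_force: [-0.3, -0.4, -1.5]
grip_width: 0.0167
```

```bash
python3 -c "
from h import *
go(641,-26.5,52,3.9);head()"
```

```text
t 7.60 tcp [577.7 -32.2  52.4] jaw yaw 3.9 tilt [ 0. -0. -1.] F [-0.3 -0.4 -1.5] w 16.7 q7 -0.23
delta tool mm [ 0.9 63.6 -1.4] turn(rad, tool x) -0.00024411531519895414
head v (left+) [-60.5  52.9] mid -3.798648507927137 u [-12.2  24. ] z-tcp [-40.7 -10.2]
```

>>> drive_tool(
  plan=[
    [[0,9,0],0,1],
    [[0,9,0],0,1],
    [[0,9,0],0,1],
    [[0,9,0],0,1],
    [[0,6,0],0,1],
    [[0,4,0],0,1],
    [[0,4,0],0,1],
  ],
)

```text
time: 8.35
eef_pos: [0.634, -0.0282, 0.0522]
orientation: [0.658, 1.552, -0.846]
ft_force: [-0.3, -0.3, -0.8]
grip_width: 0.0167
```

```bash
python3 -c "
from h import *
go(641,-26.5,52,3.9)
c=cap('top','t4');cap('scene','s4')
a=c['pixels'][140:260,240:370];b=cv2.imread('pics/s4.png')[140:290,240:420]
f=lambda q:cv2.resize(q,(390,360),interpolation=cv2.INTER_CUBIC)
cv2.imwrite('pics/c4.png',np.hstack([f(a),f(b)]))"
```

```text
t 8.35 tcp [634.  -28.2  52.2] jaw yaw 3.8 tilt [ 0. -0. -1.] F [-0.3 -0.3 -0.8] w 16.7 q7 -0.21
delta tool mm [ 0.2  7.1 -1.2] turn(rad, tool x) -0.0009033354721939056
```

View pics/c4.png

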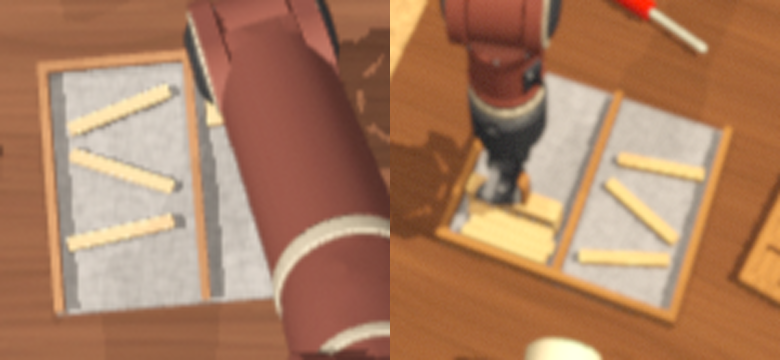

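The right bay's three baulks are nearly stacked at the fence (scene crop, about (505,235)). I press on until contact force shows.

>>> drive_tool(
  plan=[
    [[0,3,0],0,1],
    [[0,3,0],0,1],
    [[0,3,0],0,1],
    [[0,2,0],0,1],
    [[0,2,0],0,1],
  ],
)

```text
time: 8.95
eef_pos: [0.6399, -0.0278, 0.052]
orientation: [-0.355, 1.553, -1.859]
ft_force: [-4.9, -0.4, 3.8]
grip_width: 0.0166
```

```bash
python3 -c "
from h import *
go(641,-26.5,52,3.9)"
```

```text
t 8.95 tcp [639.9 -27.8  52. ] jaw yaw 3.8 tilt [-0. -0. -1.] F [-4.9 -0.4  3.8] w 16.6 q7 -0.20
delta tool mm [-0.1  1.2 -1.3] turn(rad, tool x) -0.0015960106006361456
```

>>> drive_tool(
  plan=[
    [[0,4,0],0,1],
    [[0,5,0],0,1],
    [[0,6,0],0,1],
  ],
)

```text
time: 9.25
eef_pos: [0.6414, -0.0277, 0.0523]
orientation: [-1.128, 1.527, -2.633]
ft_force: [-13.4, -1.1, 11.0]
grip_width: 0.0166
```

```bash
python3 -c "
from h import *
go(480,-38,130,3.9);head()"
```

```text
t 9.25 tcp [641.4 -27.7  52.3] jaw yaw 3.8 tilt [-0. -0. -1.] F [-13.4  -1.1  11. ] w 16.6 q7 -0.19
delta tool mm [ -71.3 -164.6    1. ] turn(rad, tool x) -0.002521465230065911
head v (left+) [-61.8  53.5] mid -4.144898921684998 u [-15.4  24.4] z-tcp [-40.6  -9.4]
```

>>> drive_tool(
  plan=[
    [[0,-8,0],0,1],
    [[0,-15,0],0,1],
    [[0,-5,0],0,1],
    [[-25,0,0],0,1],
    [[-25,0,0],0,1],
    [[-10,-40,0],0,1],
    [[0,-40,0],0,1],
    [[0,-40,0],0,1],
    [[0,0,0],0,1],
  ],
)

```text
time: 10.2
eef_pos: [0.5008, -0.0356, 0.1186]
orientation: [-0.716, 1.548, -2.22]
ft_force: [0.5, 0.9, -2.6]
grip_width: 0.0166
```

```bash
cat >> h.py <<'E'
def rods():
    c0=np.array([580.5,34.5]);a=np.radians(3.9);M=np.array([[np.cos(a),-np.sin(a)],[np.sin(a),np.cos(a)]])
    for n in('top','scene'):
        c=cap(n);P=cloud(c)*1e3;hsv=cv2.cvtColor(c['pixels'],cv2.COLOR_BGR2HSV)
        L=(P[...,:2]-c0)@M
        # baulks: yellow; lining grey, wood orange
        m=(hsv[...,0]>16)&(hsv[...,0]<25)&(hsv[...,1]>60)&(hsv[...,2]>190)&(abs(L[...,0])<110)&(abs(L[...,1])<130)&(P[...,2]>10)&(P[...,2]<26)
        for k in comps(m,40):
            r=rect(c,k,.018);l=(r[:2]-c0)@M
            print(n,k.sum(),'tray uv',l,'size',r[2:4],'yaw rel',(r[4]-93.9+90)%180-90)
E
python3 -c "
from h import *
rods();go(477,92,100,3.9)
c=cap('top','t5');cap('scene','s5')
a=c['pixels'][140:260,240:370];b=cv2.imread('pics/s5.png')[140:290,240:420]
f=lambda q:cv2.resize(q,(390,360),interpolation=cv2.INTER_CUBIC)
cv2.imwrite('pics/c5.png',np.hstack([f(a),f(b)]))"
```

```text
top 471 tray uv [ 83.8 -63. ] size [99.3 36.3] yaw rel -0.19999999999998863
top 149 tray uv [62.3 62.3] size [95.1 11.6] yaw rel 17.099999999999994
top 159 tray uv [ 8.1 64.7] size [96.  12.2] yaw rel -22.700000000000003
top 148 tray uv [-47.2  69.1] size [94.  11.9] yaw rel 6.899999999999977
scene 204 tray uv [-43.8  72.7] size [95.5 16.7] yaw rel 8.0
scene 213 tray uv [ 9.7 68. ] size [95.6 13.8] yaw rel -22.80000000000001
scene 596 tray uv [ 85.6 -59.9] size [102.5  38.3] yaw rel -0.5
scene 226 tray uv [64.5 65.2] size [92.9 14.5] yaw rel 16.399999999999977
t 10.30 tcp [508.2 -34.8 119.7] jaw yaw 3.8 tilt [-0. -0. -1.] F [ 0.6 -0.1 -1.4] w 16.4 q7 -0.21
delta tool mm [  17.7  -22.6 -128.9] turn(rad, tool x) -0.001053586554431658
```

View pics/c5.png

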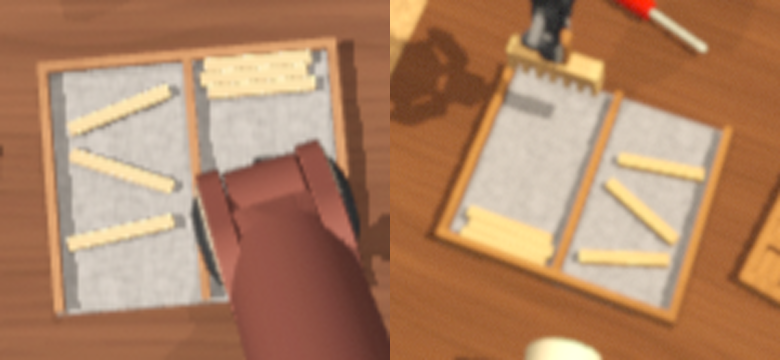

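The right bay is done: one tight row, 36 mm deep, against the fence and parallel to it within 0.5°. Next is the left bay.

>>> drive_tool(
  plan=[
    [[0,-6,-32],0,1],
    [[0,-6,-32],0,1],
    [[0,-6,-32],0,1],
    [[0,-5,-32],0,1],
    [[0,0,0],0,1],
    [[10,0,0],0,1],
    [[10,0,0],0,1],
    [[10,0,0],0,1],
    [[0,0,0],0,1],
  ],
)

```text
time: 11.3
eef_pos: [0.4941, 0.0967, 0.0839]
orientation: [0.937, 1.552, -0.574]
ft_force: [-0.0, -0.5, -1.6]
grip_width: 0.0163
```

```bash
python3 -c "
from h import *
go(480,91.5,66,3.9);head();go()"
```

```text
t 11.30 tcp [494.1  96.7  83.9] jaw yaw 3.4 tilt [ 0. -0. -1.] F [-0.  -0.5 -1.6] w 16.3 q7 -0.50
delta tool mm [ 17.8 -14.6   4.2] turn(rad, tool x) -0.008295108891830634
head v (left+) [-49.8  53.1] mid 1.6786923226711394 u [-7.8 13.6] z-tcp [-46.1  -9.5]
t 11.35 tcp [494.5  96.6  84.5] jaw yaw 3.4 tilt [ 0. -0. -1.] F [ 0.   0.4 -1.4] w 16.7 q7 -0.50
delta tool mm [0. 0. 0.] turn(rad, tool x) -0.0
```

>>> drive_tool(
  plan=[
    [[0,-8,3],-0.008,1],
    [[0,-6,1],0,1],
    [[0,0,0],0,1],
    [[12,0,0],0,1],
    [[11,0,0],0,1],
    [[6,0,0],0,1],
    [[3,0,0],0,1],
    [[0,0,0],0,1],
  ],
)

```text
time: 12.15
eef_pos: [0.481, 0.0893, 0.0518]
orientation: [0.941, 1.549, -0.565]
ft_force: [-1.8, -0.0, 3.9]
grip_width: 0.0167
```

```bash
python3 -c "
from h import *
go(632,102,52,3.9)"
```

```text
t 12.15 tcp [481.   89.3  51.8] jaw yaw 3.7 tilt [ 0. -0. -1.] F [-1.8 -0.   3.9] w 16.7 q7 -0.52
delta tool mm [  2.5 151.4  -2.8] turn(rad, tool x) -0.002966250799447485
```

>>> drive_tool(
  plan=[
    [[-1,0,-2],-0.003,1],
    [[0,10,0],0,1],
    [[0,10,0],0,1],
    [[0,10,0],0,1],
    [[0,10,0],0,1],
    [[0,10,0],0,1],
    [[0,10,0],0,1],
    [[0,10,0],0,1],
    [[0,10,0],0,1],
  ],
)

```text
time: 13.05
eef_pos: [0.5688, 0.0974, 0.0523]
orientation: [0.972, 1.549, -0.532]
ft_force: [-1.4, 0.4, -0.5]
grip_width: 0.0169
```

```bash
python3 -c "
from h import *
go(632,102,52,3.9)"
```

```text
t 13.05 tcp [568.8  97.4  52.3] jaw yaw 3.9 tilt [ 0. -0. -1.] F [-1.4  0.4 -0.5] w 16.9 q7 -0.45
delta tool mm [ 1.4 63.3 -0.3] turn(rad, tool x) -0.0006312125388208398
```

>>> drive_tool(
  plan=[
    [[0,9,0],0,1],
    [[0,9,0],0,1],
    [[0,9,0],0,1],
    [[0,9,0],0,1],
    [[0,7,0],0,1],
    [[0,5,0],0,1],
    [[0,4,0],0,1],
    [[0,4,0],0,1],
    [[0,3,0],0,1],
    [[0,3,0],0,1],
  ],
)

```text
time: 14.05
eef_pos: [0.6311, 0.1008, 0.0519]
orientation: [0.211, 1.556, -1.293]
ft_force: [-6.5, -0.5, 5.7]
grip_width: 0.0163
```

```bash
python3 -c "
from h import *
go(632,102,52,3.9)"
```

```text
t 14.05 tcp [631.1 100.8  51.9] jaw yaw 3.8 tilt [ 0. -0. -1.] F [-6.5 -0.5  5.7] w 16.3 q7 -0.40
delta tool mm [-0.1  1.  -1.2] turn(rad, tool x) -0.0020359107655334137
```

>>> drive_tool(
  plan=[
    [[0,4,0],0,1],
    [[0,5,0],0,1],
    [[0,6,0],0,1],
  ],
)

```text
time: 14.35
eef_pos: [0.6324, 0.1009, 0.0521]
orientation: [-0.989, 1.536, -2.493]
ft_force: [-10.5, -1.2, 9.0]
grip_width: 0.0165
```

>>> drive_tool(
  plan=[
    [[0,-8,0],0,1],
    [[0,-15,0],0,1],
    [[0,-5,0],0,1],
    [[-25,0,0],0,1],
    [[-25,0,0],0,1],
    [[-15,-40,0],0,1],
    [[0,-40,0],0,1],
    [[0,-30,0],0,1],
    [[0,0,0],0,1],
  ],
)

```text
time: 15.25
eef_pos: [0.4961, 0.0936, 0.1235]
orientation: [-0.757, 1.547, -2.261]
ft_force: [0.1, 0.4, -0.2]
grip_width: 0.0169
```

```bash
python3 -c "
from h import *
rods();go(516,-271,120,-86.1);head()
c=cap('top','t6');cap('scene','s6')
a=c['pixels'][140:260,240:370];b=cv2.imread('pics/s6.png')[140:290,240:420]
f=lambda q:cv2.resize(q,(390,360),interpolation=cv2.INTER_CUBIC)
cv2.imwrite('pics/c6.png',np.hstack([f(a),f(b)]))"
```

```text
top 471 tray uv [ 83.8 -63.1] size [99.1 36.3] yaw rel 0.30000000000001137
top 476 tray uv [84.1 63.9] size [104.   36.8] yaw rel -0.10000000000002274
scene 597 tray uv [ 85.5 -59.9] size [102.5  38.2] yaw rel -0.5
scene 625 tray uv [85.1 65.1] size [106.4  37.7] yaw rel 1.3999999999999773
t 15.35 tcp [500.9  94.1 123.8] jaw yaw 3.8 tilt [-0. -0. -1.] F [ 0.6 -0.4 -1.8] w 16.5 q7 -0.45
delta tool mm [  9.6  -8.8 365.2] turn(rad, tool x) 1.5683645040613494
head v (left+) [-50.1  52.6] mid 1.254126574583104 u [-9.  12.7] z-tcp [-44.2  -8.7]
```

View pics/c6.png

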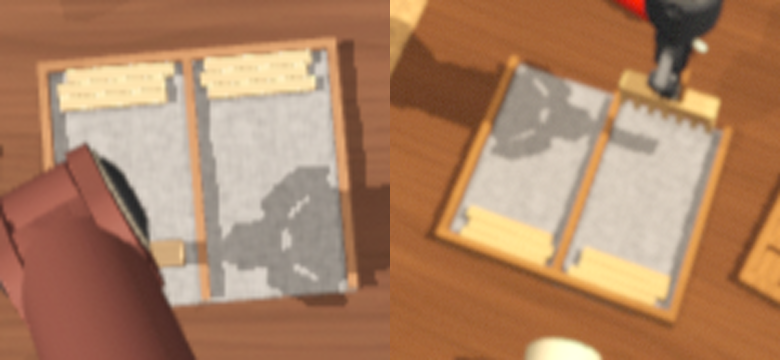

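Both rows are tight and parallel at the fence. Next I turn the rake 90° so its head runs along the pad, then carry it over.

>>> drive_tool(
  plan=[
    [[0,0,0],0.145,1],
    [[0,0,0],0.145,1],
    [[0,0,0],0.145,1],
    [[0,0,0],0.145,1],
    [[0,0,0],0.145,1],
    [[0,0,0],0.145,1],
    [[0,0,0],0.145,1],
    [[0,0,0],0.145,1],
    [[0,0,0],0.145,1],
    [[0,0,0],0.145,1],
    [[0,0,0],0.1,1],
    [[0,0,0],0,1],
  ],
)

```text
time: 16.7
eef_pos: [0.5171, 0.0966, 0.1194]
orientation: [1.646, 1.557, -1.464]
ft_force: [-0.1, 0.2, -2.0]
grip_width: 0.0172
```

```bash
python3 - <<'E'
from h import *
for n in('top','scene'):
    c=cap(n);P=cloud(c);x,y,z=P[...,0],P[...,1],P[...,2];hsv=cv2.cvtColor(c['pixels'],cv2.COLOR_BGR2HSV)
    m=(x>.4)&(x<.65)&(y>-.36)&(y<-.18)&(z<.012)&(hsv[...,2]>185)&(hsv[...,1]<165)
    print(n,[(k.sum(),rect(c,k,.004)) for k in comps(m,100)])
    m=(hsv[...,0]>16)&(hsv[...,0]<26)&(hsv[...,1]>80)&(z>.016)&(z<.036)&(abs(y)>.2)&(x<.65)&(x>.3)
    print('drums',[(k.sum(),rect(c,k,.028)[:4]) for k in comps(m,40)])
go(515.5,-271.5,120,-86.1)
E
```

```text
top [(np.int64(304), array([ 548.8, -271. ,   75.2,   66.5,    2.4])), (np.int64(105), array([ 519.3, -274.3,   49.7,   29.2,   40.3])), (np.int64(494), array([ 472.4, -275.3,   68.7,   68.2,  -86.7]))]
drums [(np.int64(90), array([574.3, 397.7,  27.1,  24.1])), (np.int64(94), array([ 560.7, -405.2,   28.7,   24. ])), (np.int64(96), array([469.6, 411.2,  29.4,  26.4]))]
scene [(np.int64(1098), array([ 510.9, -269.8,  150.5,   72. ,    3.4]))]
drums [(np.int64(98), array([ 563.5, -400.4,   34.7,   26.1])), (np.int64(131), array([474.1, 414.1,  32.8,  27.4])), (np.int64(141), array([578.1, 400.1,  32.6,  27.2]))]
t 16.80 tcp [516.8  96.5 119.4] jaw yaw -88.1 tilt [ 0. -0. -1.] F [-0.2  0.8 -1.3] w 16.8 q7 -1.65
delta tool mm [  4.2 367.8  13.6] turn(rad, tool x) -0.034506849114153054
```

```bash
python3 - <<'E'
from h import *
c=cap('top','t7');img=cv2.imread('pics/top0.png')
print(ray(c,420.3,221.0,.004)*1e3)
hsv=cv2.cvtColor(img,cv2.COLOR_BGR2HSV);m=np.zeros(hsv.shape[:2],bool);m[180:260,390:450]=True
m&=(hsv[...,2]>195)&(hsv[...,1]<150)
for f in range(2):
  k=cv2.morphologyEx(m.astype(np.uint8),cv2.MORPH_OPEN,np.ones((3,3)))
for q in comps(k,30): print(q.sum(),rect(c,q,.004))
# trim head overhang: keep rows away from head
for rows in((180,214),(229,260)):
  q=m.copy();q[:rows[0]]=0;q[rows[1]:]=0
  v,u=np.nonzero(q);P=np.array([ray(c,a,b,.004)[:2]*1e3 for a,b in zip(u,v)]);print(P.mean(0),P.min(0),P.max(0))
E
```

```text
[ 512.6 -274.1    4. ]
1523 [ 514.3 -279.5  150.4  104.7    3.1]
[ 560.9 -270.8] [ 533.5 -306.1] [ 590.3 -235.2]
[ 465.7 -275.3] [ 438.3 -311. ] [ 491.8 -240.4]
```

>>> drive_tool(
  plan=[
    [[0,40,2],-0.03,1],
    [[0,40,2],0,1],
    [[0,40,2],0,1],
    [[0,40,2],0,1],
    [[0,40,1],0,1],
    [[0,40,1],0,1],
    [[0,40,1],0,1],
    [[0,40,0],0,1],
    [[0,15,0],0,1],
    [[0,0,0],0,1],
  ],
)

```text
time: 17.85
eef_pos: [0.5333, -0.2498, 0.1218]
orientation: [1.942, 1.559, -1.113]
ft_force: [-0.4, 0.5, -1.7]
grip_width: 0.0168
```

```bash
python3 - <<'E'
from h import *
head();go(510,-271.5,100,-86.1)
E
```

```text
head v (left+) [-46.4  55.1] mid 4.3182072083878325 u [-12.6   9.3] z-tcp [-46.7  -7.8]
t 17.90 tcp [ 533.2 -248.5  121.7] jaw yaw -85.0 tilt [ 0. -0. -1.] F [-0.1 -0.9 -1.6] w 16.7 q7 -1.02
delta tool mm [21.8 20.6 25.2] turn(rad, tool x) 0.01965989875392649
```

>>> drive_tool(
  plan=[
    [[0,10,12],0.03,1],
    [[0,10,11],0,1],
    [[0,0,0],0,1],
    [[20,0,0],0,1],
    [[20,0,0],0,1],
    [[10,0,0],0,1],
    [[0,0,0],0,1],
    [[0,0,0],0,1],
  ],
)

```text
time: 18.7
eef_pos: [0.5115, -0.2616, 0.0716]
orientation: [2.582, 1.564, -0.49]
ft_force: [-0.1, 0.2, -1.0]
grip_width: 0.0169
```

```bash
python3 - <<'E'
from h import *
head();go(512,-271.4,50,-86.8)
E
```

```text
head v (left+) [-47.6  55. ] mid 3.735223816067535 u [-14.1   7.4] z-tcp [-46.8  -8.3]
t 18.75 tcp [ 511.5 -261.5   71.7] jaw yaw -86.0 tilt [ 0. -0. -1.] F [-0.6 -0.1 -1.1] w 16.8 q7 -0.99
delta tool mm [21.8  9.8  0.3] turn(rad, tool x) 0.01344588292008019
```

>>> drive_tool(
  plan=[
    [[0,10,0],0.013,1],
    [[0,0,0],0,1],
    [[8,0,0],0,1],
    [[6,0,0],0,1],
    [[3,0,0],0,1],
    [[1,0,0],0,1],
    [[1,0,0],0,1],
    [[0,0,0],0,1],
  ],
)

```text
time: 19.55
eef_pos: [0.5137, -0.2733, 0.053]
orientation: [2.609, 1.56, -0.477]
ft_force: [-0.9, 0.4, -1.4]
grip_width: 0.0165
```

```bash
python3 - <<'E'
from h import *
go(512,-271.4,50,-86.8)
E
```

```text
t 19.55 tcp [ 513.7 -273.3   53. ] jaw yaw -86.9 tilt [ 0. -0. -1.] F [-0.9  0.4 -1.4] w 16.5 q7 -0.98
delta tool mm [ 3.  -2.   1.6] turn(rad, tool x) -0.0008935618879574118
```

>>> drive_tool(
  plan=[
    [[1,-2,1.5],0,1],
    [[1,0,0],0,1],
    [[1,0,0],0,1],
    [[1,0,0],0,1],
    [[0,0,0],0,1],
  ],
)

```text
time: 20.05
eef_pos: [0.5125, -0.2713, 0.0509]
orientation: [2.619, 1.559, -0.468]
ft_force: [-1.0, 0.8, -1.2]
grip_width: 0.0168
```

```bash
python3 - <<'E'
from h import *
go(512,-271.4,50,-86.8);head();go()
E
```

```text
t 20.05 tcp [ 512.5 -271.3   50.9] jaw yaw -86.8 tilt [ 0. -0. -1.] F [-1.   0.8 -1.2] w 16.8 q7 -0.98
delta tool mm [0.9 0.1 0.5] turn(rad, tool x) -0.0005710428088429079
head v (left+) [-45.8  54.8] mid 4.482982482744909 u [-14.1   7.7] z-tcp [-40.9  -7.5]
t 20.10 tcp [ 512.7 -271.3   50.9] jaw yaw -86.8 tilt [ 0. -0. -1.] F [-0.9  0.2  1.2] w 16.7 q7 -0.98
delta tool mm [0. 0. 0.] turn(rad, tool x) -0.0
```

>>> drive_tool(
  plan=[
    [[1,0,0],0,1],
    [[0,0,0],0,1],
    [[0,0,0],0,0.7],
    [[0,0,0],0,0.4],
    [[0,0,0],0,0],
    [[0,0,0],0,0],
    [[0,0,0],0,0],
    [[0,0,0],0,0],
  ],
)

```text
time: 20.9
eef_pos: [0.5139, -0.2718, 0.0503]
orientation: [2.637, 1.556, -0.449]
ft_force: [-0.1, -0.1, -0.5]
grip_width: 0.0852
```

>>> drive_tool(
  plan=[
    [[-10,0,0],0,0],
    [[-30,0,0],0,0],
    [[-40,0,0],0,0],
    [[-40,0,0],0,0],
    [[0,-40,0],0,0],
    [[0,-40,0],0,0],
    [[0,-40,0],0,0],
    [[0,-40,0],0,0],
    [[0,0,0],0,0],
  ],
)

```text
time: 21.8
eef_pos: [0.5052, -0.1087, 0.1801]
orientation: [2.72, 1.546, -0.372]
ft_force: [-0.5, -0.5, 0.5]
grip_width: 0.0854
```

```bash
python3 - <<'E'
from h import *
out=[]
for n,(u0,v0,u1,v1) in(('top',(385,170,455,260)),('scene',(195,110,280,200))):
    c=cap(n,n+'8');P=cloud(c);x,y,z=[P[...,i]*1e3 for i in range(3)];hsv=cv2.cvtColor(c['pixels'],cv2.COLOR_BGR2HSV)
    r=(x>400)&(x<620)&(y>-350)&(y<-200)
    for lo,hi in((66,100),(30,46)):
        m=r&(z>lo)&(z<hi)
        for k in comps(m,20): print(n,lo,k.sum(),rect(c,k,np.nanmedian(z[k])/1e3),np.nanmedian(z[k]))
    m=r&(hsv[...,2]>185)&(hsv[...,1]<165)
    print('pad+rake',[(k.sum(),rect(c,k,.004)) for k in comps(m,100)])
    out.append(cv2.resize(c['pixels'][v0:v1,u0:u1],(390,440),interpolation=cv2.INTER_CUBIC))
cv2.imwrite('pics/c8.png',np.hstack(out));go()
E
```

```text
top 66 104 [ 515.4 -270.5   33.1   17.6   -2. ] 77.98805600332737
top 30 253 [ 515.3 -270.8  102.8   23.5    2.7] 37.731564241094695
pad+rake [(np.int64(455), array([ 560.4, -270. ,   68.5,   57.6,  -87.1])), (np.int64(620), array([ 480.5, -275.1,   83.7,   69.4,    3. ]))]
scene 66 108 [ 517.2 -266.6   38.8   22.3    2.6] 75.76088412212351
scene 30 235 [ 516.9 -267.6  107.    24.6    2.8] 36.37479349837203
pad+rake [(np.int64(482), array([ 480.6, -273. ,   89.8,   74.5,    3.2])), (np.int64(569), array([ 550.3, -268.4,   83. ,   74.2,    2.1]))]
t 21.90 tcp [ 505.3 -115.3  180.3] jaw yaw -87.6 tilt [ 0. -0. -1.] F [ 0.4 -1.3 -0.3] w 85.5 q7 -1.29
delta tool mm [0. 0. 0.] turn(rad, tool x) -0.0
```

View pics/c8.png

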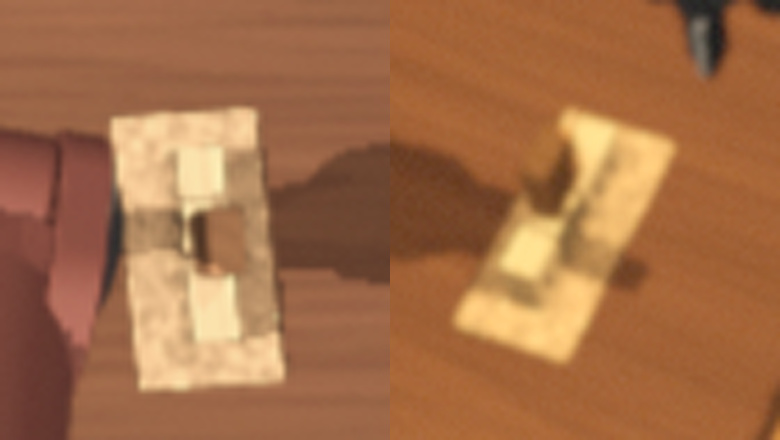

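The rake stands on its own, head along the pad and within about 3 mm of its middle. The drums are next, so I measure drums and pockets in both views.

```bash
cat >> h.py <<'E'
def drums():
    for n in('top','scene'):
        c=cap(n);P=cloud(c)*1e3;x,y,z=[P[...,i] for i in range(3)];hsv=cv2.cvtColor(c['pixels'],cv2.COLOR_BGR2HSV)
        m=(hsv[...,0]>16)&(hsv[...,0]<26)&(hsv[...,1]>60)&(hsv[...,2]>150)&(z>15)&(z<45)&((y>180)|(y<-340))&(x<680)&(x>350)
        for k in comps(m,25):
            t=k&(z>np.nanpercentile(z[k],90)-6)
            v,u=np.nonzero(t);h=np.nanpercentile(z[k],75)/1e3
            (cu,cv_),rr=cv2.minEnclosingCircle(np.stack([u,v],1).astype(np.float32))
            print(n,k.sum(),t.sum(),'median xy',np.nanmedian(x[t]),np.nanmedian(y[t]),'circ',ray(c,cu,cv_,h)[:2]*1e3,'z75 %.1f'%(h*1e3))
def pockets():
    C=np.array([514.7,261.5]);a=np.radians(-6.7);M=np.array([[np.cos(a),-np.sin(a)],[np.sin(a),np.cos(a)]])
    for n in('top','scene'):
        c=cap(n);P=cloud(c)*1e3;L=(P[...,:2]-C)@M;z=P[...,2]
        m=(abs(L[...,0])<98)&(abs(L[...,1])<26)&(z<12)
        m=cv2.medianBlur(m.astype(np.uint8),3)
        for k in comps(m,30): r=rect(c,k,.008);print(n,k.sum(),r,'local',(r[:2]-C)@M)
    print('nominal',[C+M@[s,0] for s in(-69,-23,23,69)])
E
python3 -c "
from h import *
drums();pockets();go(562,-402.5,60,-96.7)"
```

```text
top 91 75 median xy 575.2844267306705 398.5844248100039 circ [574.5 398.4] z75 29.2
top 86 62 median xy 559.443694185054 -405.26195164206763 circ [ 561.2 -405.3] z75 30.3
top 97 74 median xy 472.2938907296518 412.09028153289296 circ [470.8 411.3] z75 29.7
scene 90 76 median xy 562.5995539330578 -402.9156224155879 circ [ 561.2 -403.7] z75 27.2
scene 129 105 median xy 470.41574694751665 414.6768495303867 circ [470.1 414.9] z75 27.5
scene 144 116 median xy 574.8260309331993 401.49176533723175 circ [576.7 401.2] z75 27.6
scene 34 33 median xy 618.3671651913722 672.4912105160059 circ [621.  666.3] z75 36.1
scene 28 25 median xy 625.5354846169132 723.982117959506 circ [624.4 718.8] z75 35.9
scene 36 35 median xy 656.698661471397 672.45173440583 circ [664.6 664.5] z75 36.0
scene 40 40 median xy 664.382214996273 723.8722561876407 circ [665.4 715.9] z75 35.6
top 169 [581.9 253.4  35.5  35.3   0. ] local [67.7 -0.2]
top 169 [537.3 257.9  36.4  35.4  82. ] local [22.9 -0.9]
top 165 [491.6 264.9  34.8  34.5  -7.1] local [-23.3   0.7]
top 169 [446.2 270.7  36.   34.9  84. ] local [-69.1   1.1]
scene 184 [441.  271.2  36.3  36.   84.2] local [-74.3   1. ]
scene 189 [487.7 265.8  35.9  35.7  -5.8] local [-27.3   1.1]
scene 204 [532.5 260.2  36.3  36.1  83.2] local [17.8  0.8]
scene 213 [581.7 254.3  38.3  36.7  -9.5] local [67.4  0.7]
nominal [array([446.2, 269.6]), array([491.9, 264.2]), array([537.5, 258.8]), array([583.2, 253.4])]
t 22.10 tcp [ 504.9 -118.3  179.6] jaw yaw -88.0 tilt [ 0. -0. -1.] F [0.9 0.5 0. ] w 85.4 q7 -1.29
delta tool mm [125.2 284.  -44.3] turn(rad, tool x) 0.1523434970809286
```

>>> drive_tool(
  plan=[
    [[0,0,0],0.15,0],
    [[0,40,-13],0,0],
    [[0,40,-13],0,0],
    [[0,40,-13],0,0],
    [[0,40,-13],0,0],
    [[0,40,-13],0,0],
    [[0,40,-13],0,0],
    [[20,35,-12],0,0],
    [[20,0,0],0,0],
    [[30,0,0],0,0],
    [[0,0,0],0,0],
  ],
  squeeze=50,
)

```text
time: 23.2
eef_pos: [0.5563, -0.4318, 0.1098]
orientation: [2.367, 1.542, -0.914]
ft_force: [-0.3, -0.4, -0.2]
grip_width: 0.0855
```

```bash
python3 -c "
from h import *
go(561.3,-404.2,50,-96.7)"
```

```text
t 23.20 tcp [ 556.3 -431.8  109.8] jaw yaw -98.0 tilt [ 0. -0. -1.] F [-0.3 -0.4 -0.2] w 85.5 q7 -0.99
delta tool mm [ 59.2 -29.3   0.1] turn(rad, tool x) -0.02203321528576587
```

>>> drive_tool(
  plan=[
    [[0,-15,0],-0.02,0],
    [[0,-14,0],0,0],
    [[0,0,0],0,0],
    [[25,0,0],0,0],
    [[15,0,0],0,0],
    [[0,0,0],0,0],
  ],
)

```text
time: 23.8
eef_pos: [0.5658, -0.4013, 0.0763]
orientation: [2.49, 1.531, -0.765]
ft_force: [-0.6, -0.3, 0.6]
grip_width: 0.0854
```

```bash
python3 -c "
from h import *
go(561.3,-404.2,8,-96.7)"
```

```text
t 23.80 tcp [ 565.8 -401.3   76.3] jaw yaw -96.5 tilt [ 0. -0. -1.] F [-0.6 -0.3  0.6] w 85.4 q7 -1.00
delta tool mm [68.2  1.8  6.3] turn(rad, tool x) 0.0029280900631054956
```

```bash
sed -i "s/'tilt',R\[:,0\]/'tilt',(R[:2,0]*1e3)/" h.py; python3 -c "
from h import *
go(561.3,-404.2,8,-96.7)
s,p,R=tool();print(R[:2]*1000)"
```

```text
t 23.80 tcp [ 565.8 -401.3   76.3] jaw yaw -96.5 tilt [ 28.7 -27.5] F [-0.6 -0.3  0.6] w 85.4 q7 -1.00
delta tool mm [68.2  1.8  6.3] turn(rad, tool x) 0.0029280900631054956
[[  28.7 -113.7 -993.1]
 [ -27.5 -993.2  112.9]]
```

>>> drive_tool(
  plan=[
    [[0,1.8,6.3],0,0],
    [[20,0,0],0,0],
    [[20,0,0],0,0],
    [[10,0,0],0,0],
    [[0,0,0],0,0],
  ],
)

```text
time: 24.3
eef_pos: [0.5622, -0.4071, 0.0311]
orientation: [2.489, 1.521, -0.767]
ft_force: [-0.2, 0.7, -0.0]
grip_width: 0.0854
```

```bash
python3 -c "
from h import *
go(561.3,-404.2,8,-96.7);drums()" | grep -v ' 6[67]'
```

```text
t 24.30 tcp [ 562.2 -407.1   31.1] jaw yaw -96.6 tilt [ 35.8 -34.5] F [-0.2  0.7 -0. ] w 85.4 q7 -0.98
delta tool mm [23.  -3.5  2.1] turn(rad, tool x) 0.0023987467633385267
top 92 77 median xy 575.4447966562439 399.5291433456595 circ [574.7 397.9] z75 29.3
top 95 73 median xy 469.67090739163586 412.8056405816467 circ [470.5 411.8] z75 29.7
scene 92 77 median xy 562.2596052668016 -403.05134370501185 circ [ 562.6 -402.3] z75 27.9
scene 129 103 median xy 471.1240014379515 414.8756691613282 circ [471.6 414.8] z75 27.6
scene 140 118 median xy 575.2868518244555 401.39176183001575 circ [576.7 401.2] z75 27.5
scene 27 27 median xy 625.4216627821841 725.4428961356318 circ [624.2 719. ] z75 35.5
```

>>> drive_tool(
  plan=[
    [[10,-3.5,2],0,0],
    [[8,0,0],0,0],
    [[4,0,0],0,0],
    [[0,0,0],0,0],
  ],
)

```text
time: 24.8
eef_pos: [0.5636, -0.4055, 0.0114]
orientation: [2.509, 1.514, -0.746]
ft_force: [0.2, -0.3, 0.1]
grip_width: 0.0858
```

```bash
python3 -c "
from h import *
go(561.3,-404.2,8,-96.7)"
```

```text
t 24.80 tcp [ 563.6 -405.5   11.4] jaw yaw -96.6 tilt [ 41.8 -38.7] F [ 0.2 -0.3  0.1] w 85.8 q7 -0.98
delta tool mm [ 3.3 -1.1  2.6] turn(rad, tool x) 0.0024209523413105654
```

>>> drive_tool(
  plan=[
    [[2,-1,2.6],0,0],
    [[1,0,0],0,0],
    [[0,0,0],0,0.6],
    [[0,0,0],0,1],
    [[0,0,0],0,1],
    [[0,0,0],0,1],
    [[0,0,0],0,1],
    [[0,0,0],0,1],
    [[0,0,0],0,1],
  ],
)

```text
time: 25.7
eef_pos: [0.5618, -0.4051, 0.009]
orientation: [2.506, 1.511, -0.749]
ft_force: [0.2, -0.5, -0.4]
grip_width: 0.0266
```

```bash
python3 -c "
from h import *
go(561.3,-404.2,8,-96.7);drums()" | grep -v ' [67]..\.. \]'
```

```text
t 25.70 tcp [ 561.8 -405.1    9. ] jaw yaw -96.6 tilt [ 43.6 -40.6] F [ 0.2 -0.5 -0.4] w 26.6 q7 -0.98
delta tool mm [ 1.  -0.9  0.6] turn(rad, tool x) 0.0023239592531928547
top 89 72 median xy 574.1882272419675 399.16015211359286 circ [574.5 398.3] z75 29.3
top 96 76 median xy 469.7094103394896 410.55095525663546 circ [470.5 411.8] z75 29.3
scene 29 23 median xy 568.3697238431821 -405.7045475138767 circ [ 567.8 -404.2] z75 27.6
scene 126 103 median xy 470.6997306336577 414.96881641322034 circ [470.5 414.8] z75 27.7
scene 141 116 median xy 574.3111857130953 401.6880120068305 circ [574.5 401.4] z75 27.7
scene 35 35 median xy 617.5668500631904 672.9881197513816 circ [621.5 665.3] z75 36.4
scene 43 41 median xy 631.7214985021343 721.5298499717707 circ [627.  712.8] z75 35.5
scene 31 31 median xy 660.5713631307582 673.7835101873559 circ [664.2 667.6] z75 35.5
scene 34 32 median xy 667.7702113152809 723.5260329193259 circ [666.9 719.7] z75 36.0
```

>>> drive_tool(
  plan=[
    [[-15,0,0],0,1],
    [[-30,0,0],0,1],
    [[-40,0,0],0,1],
    [[-40,0,0],0,1],
    [[-20,0,0],0,1],
    [[0,-30,5],0,1],
    [[0,-40,9],0,1],
    [[0,-40,9],0,1],
    [[0,-40,9],0,1],
    [[0,-40,9],0,1],
    [[0,-30,6],0,1],
    [[0,-10,3],0,1],
  ],
)

```text
time: 27.0
eef_pos: [0.5309, -0.1611, 0.1587]
orientation: [2.54, 1.501, -0.723]
ft_force: [0.0, -1.0, -0.6]
grip_width: 0.0261
```

```bash
python3 -c "
from h import *
go(492,264,140,-96.7)"
```

```text
t 27.00 tcp [ 530.9 -161.1  158.7] jaw yaw -97.0 tilt [ 52.4 -46.2] F [ 0.  -1.  -0.6] w 26.1 q7 -1.35
delta tool mm [  -3.  -417.6   90.3] turn(rad, tool x) -0.00510534350927944
```

>>> drive_tool(
  plan=[
    [[0,-40,9],0,1],
    [[0,-40,9],0,1],
    [[0,-40,9],0,1],
    [[0,-40,9],0,1],
    [[0,-40,9],0,1],
    [[0,-40,9],0,1],
    [[0,-40,9],0,1],
    [[0,-40,9],0,1],
    [[0,-35,8],0,1],
    [[0,-15,2],0,1],
    [[0,0,0],0,1],
    [[0,0,0],0,1],
  ],
)

```text
time: 28.2
eef_pos: [0.5066, 0.216, 0.1461]
orientation: [2.645, 1.478, -0.637]
ft_force: [-0.3, -0.5, -0.4]
grip_width: 0.0262
```

```bash
python3 -c "
from h import *
go(492,264,40,-96.7)"
```

```text
t 28.20 tcp [506.6 216.  146.1] jaw yaw -98.2 tilt [ 74.3 -55. ] F [-0.3 -0.5 -0.4] w 26.2 q7 -2.08
delta tool mm [102.  -50.1  29.7] turn(rad, tool x) -0.02543488192493705
```

>>> drive_tool(
  plan=[
    [[15,-16,10],-0.02,1],
    [[15,-16,10],0,1],
    [[15,-16,10],0,1],
    [[10,0,0],0,1],
    [[0,0,0],0,1],
    [[0,0,0],0,1],
  ],
)

```text
time: 28.8
eef_pos: [0.4955, 0.2462, 0.0886]
orientation: [2.607, 1.467, -0.681]
ft_force: [-0.4, -0.8, -0.9]
grip_width: 0.026
```

```bash
python3 -c "
from h import *
go(492,264,40,-96.7);print(ctrl.get_state()['joint_pos']*100, ctrl.get_state()['joint_torque'])
c=cap('scene','s9');b=c['pixels'][160:300,360:540];cv2.imwrite('pics/c9.png',cv2.resize(b,None,fx=3.5,fy=3.5,interpolation=cv2.INTER_CUBIC))"
```

```text
t 28.80 tcp [495.5 246.2  88.6] jaw yaw -98.6 tilt [ 80.8 -65.5] F [-0.4 -0.8 -0.9] w 26.0 q7 -2.14
delta tool mm [ 46.9 -19.6  10.4] turn(rad, tool x) -0.0323400686560837
[ -72.4   65.1   26.1  190.   -11.1   57.2 -214.3] [ -0.3 -41.2   3.4 -10.9   0.2  -0.1  -0. ]
```

View pics/c9.png

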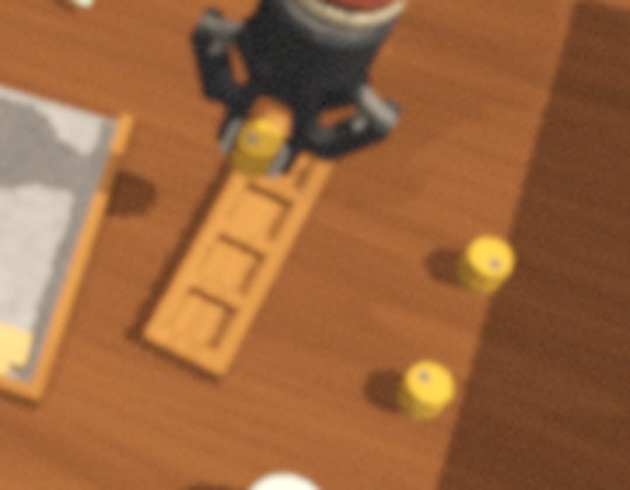

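>>> drive_tool(
  plan=[
    [[15,-10,5],-0.03,1],
    [[15,-10,5],0,1],
    [[5,0,0],0,1],
    [[0,0,0],0,1],
  ],
)

```text
time: 29.25
eef_pos: [0.4929, 0.2645, 0.0503]
orientation: [2.599, 1.465, -0.661]
ft_force: [0.1, -0.3, -0.2]
grip_width: 0.0266
```

```bash
python3 -c "
from h import *
go(492,264,26,-96.7)"
```

```text
t 29.25 tcp [492.9 264.5  50.3] jaw yaw -96.9 tilt [ 83.7 -65.1] F [ 0.1 -0.3 -0.2] w 26.6 q7 -2.15
delta tool mm [24.1 -0.7  3.1] turn(rad, tool x) -0.003665614484507108
```

>>> drive_tool(
  plan=[
    [[10,-0.5,2],0,1],
    [[10,0,1],0,1],
    [[3,0,0],0,1],
    [[0,0,0],0,1],
  ],
)

```text
time: 29.65
eef_pos: [0.4916, 0.2637, 0.0246]
orientation: [2.589, 1.465, -0.67]
ft_force: [-0.9, -0.3, -0.3]
grip_width: 0.0261
```

```bash
python3 -c "
from h import *
go(492,264,18,-96.7)"
```

```text
t 29.65 tcp [491.6 263.7  24.6] jaw yaw -96.9 tilt [ 83.2 -65.9] F [-0.9 -0.3 -0.3] w 26.1 q7 -2.14
delta tool mm [ 6.6 -0.7  0.3] turn(rad, tool x) -0.0031232355999828926
```

>>> drive_tool(
  plan=[
    [[4,-0.5,0],0,1],
    [[3,0,0.5],0,1],
    [[0,0,0],0,1],
  ],
)

```text
time: 29.95
eef_pos: [0.4926, 0.2638, 0.0177]
orientation: [2.603, 1.464, -0.657]
ft_force: [-0.9, 0.3, 0.6]
grip_width: 0.0261
```

```bash
python3 -c "
from h import *
go(492,264,18,-96.7)"
```

```text
t 29.95 tcp [492.6 263.8  17.7] jaw yaw -96.9 tilt [ 84.6 -65.2] F [-0.9  0.3  0.6] w 26.1 q7 -2.14
delta tool mm [-0.3 -0.1  0.5] turn(rad, tool x) -0.00380688906360037
```

No contact, and the drum is in the mouth of the pocket. I release it, rise and check.

>>> drive_tool(
  plan=[
    [[0,0,0],0,0.5],
    [[0,0,0],0,0.3],
    [[0,0,0],0,0],
    [[-10,0,0],0,0],
    [[-20,0,0],0,0],
    [[-20,0,0],0,0],
    [[-20,0,0],0,0],
    [[-10,0,0],0,0],
    [[0,0,0],0,0],
  ],
)

```text
time: 30.85
eef_pos: [0.4861, 0.2695, 0.1036]
orientation: [2.63, 1.463, -0.63]
ft_force: [0.1, -0.4, 0.5]
grip_width: 0.0857
```

```bash
python3 -c "
from h import *
drums();go(470.5,413,50,-96.7);print(ctrl.get_state()['joint_pos']*100)" | grep -v ' [67]..\.. \]'
```

```text
top 91 73 median xy 575.3916798277985 399.6468403729319 circ [574.3 398.9] z75 28.3
scene 145 94 median xy 492.3990036394591 265.7938114267355 circ [493.4 265.4] z75 33.2
scene 127 105 median xy 471.0367447366995 414.4190118369108 circ [471.4 415.1] z75 27.7
scene 145 119 median xy 575.3409846004313 401.06725144319546 circ [574.9 401.4] z75 27.2
scene 30 29 median xy 625.0551634027055 673.5674927439721 circ [623.7 666.5] z75 35.5
scene 25 25 median xy 628.7625581628611 724.5563067017074 circ [626.1 717.8] z75 36.3
t 30.95 tcp [485.4 268.9 102. ] jaw yaw -97.0 tilt [ 84.7 -65.2] F [-0.1  0.2  0.3] w 84.8 q7 -2.17
delta tool mm [  41.1 -143.9   36.2] turn(rad, tool x) -0.004523835062221674
[ -77.7   63.3   27.1  188.5  -10.3   60.6 -216.6]
```

>>> drive_tool(
  plan=[
    [[0,-24,6],0,0],
    [[0,-24,6],0,0],
    [[0,-24,6],0,0],
    [[5,-24,6],0,0],
    [[10,-24,6],0,0],
    [[10,-22,6],0,0],
    [[10,0,0],0,0],
    [[0,0,0],0,0],
  ],
)

```text
time: 31.75
eef_pos: [0.4663, 0.4097, 0.0441]
orientation: [2.436, 1.464, -0.83]
ft_force: [-0.4, -0.8, 0.3]
grip_width: 0.0854
```

```bash
python3 -c "
from h import *
go(471.6,412.7,30,-96.7)" | grep -v ' [67]..\.. \]'
```

```text
t 31.75 tcp [466.3 409.7  44.1] jaw yaw -97.3 tilt [ 72.1 -78.8] F [-0.4 -0.8  0.3] w 85.4 q7 -2.36
delta tool mm [14.1 -4.6 -3.8] turn(rad, tool x) -0.00966376503889994
```

>>> drive_tool(
  plan=[
    [[5,-4.5,-4],-0.01,0],
    [[10,0,0],0,0],
    [[10,0,0],0,0],
    [[5,0,0],0,0],
    [[0,0,0],0,0],
  ],
)

```text
time: 32.25
eef_pos: [0.4754, 0.4058, 0.0117]
orientation: [2.398, 1.461, -0.863]
ft_force: [-0.7, 0.5, 0.0]
grip_width: 0.0853
```

```bash
python3 -c "
from h import *
drums();go(471.6,412.7,9,-96.7)" | grep -v ' [67]..\.. \]'
```

```text
top 93 75 median xy 575.4465292254102 399.256289099774 circ [574.7 397.7] z75 29.4
top 88 70 median xy 491.00854451766014 262.419982752895 circ [491.7 262.3] z75 35.4
scene 143 105 median xy 493.47936812625727 265.8811366345881 circ [495.2 265.5] z75 32.9
scene 124 103 median xy 471.4108304614161 414.9311536337005 circ [470.9 415.3] z75 27.5
scene 141 113 median xy 574.9494750248895 401.2555389942653 circ [575.1 401.2] z75 28.0
scene 33 31 median xy 619.5295418963773 673.4897134663942 circ [622.4 666. ] z75 35.4
scene 30 30 median xy 625.8658592206439 724.7817276844389 circ [625.7 715.5] z75 35.1
scene 28 26 median xy 662.4902103691994 673.6188006862823 circ [666.2 669.2] z75 36.9
scene 28 28 median xy 667.5490089118853 724.9168573656921 circ [667.9 720.4] z75 36.8
t 32.35 tcp [475.8 406.4  12.5] jaw yaw -97.0 tilt [ 72.5 -82.3] F [-0.1  0.2 -0. ] w 85.2 q7 -2.34
delta tool mm [ 2.6 -6.   5.1] turn(rad, tool x) -0.005117511154054633
```

>>> drive_tool(
  plan=[
    [[1,-6,5],0,0],
    [[1,0,0],0,0],
    [[0,0,0],0,0],
  ],
)

```text
time: 32.65
eef_pos: [0.4717, 0.4143, 0.0106]
orientation: [2.434, 1.461, -0.826]
ft_force: [0.5, -1.3, 0.3]
grip_width: 0.0855
```

```bash
python3 -c "
from h import *
go(471.6,412.7,9,-96.7)"
```

```text
t 32.65 tcp [471.7 414.3  10.6] jaw yaw -97.0 tilt [ 74.  -80.2] F [ 0.5 -1.3  0.3] w 85.5 q7 -2.35
delta tool mm [1.7 1.4 0. ] turn(rad, tool x) -0.004664212273330304
```

>>> drive_tool(
  plan=[
    [[1.5,1,0],0,0.6],
    [[0,0,0],0,1],
    [[0,0,0],0,1],
    [[0,0,0],0,1],
    [[0,0,0],0,1],
    [[0,0,0],0,1],
    [[0,0,0],0,1],
  ],
)

```text
time: 33.35
eef_pos: [0.4717, 0.4137, 0.01]
orientation: [2.449, 1.462, -0.811]
ft_force: [0.3, 0.1, -0.4]
grip_width: 0.0262
```

>>> drive_tool(
  plan=[
    [[-10,0,0],0,1],
    [[-15,0,0],0,1],
    [[-20,0,0],0,1],
    [[-20,0,0],0,1],
    [[0,0,0],0,1],
  ],
)

```text
time: 33.85
eef_pos: [0.4664, 0.4189, 0.0792]
orientation: [2.442, 1.462, -0.818]
ft_force: [0.7, 0.1, -0.6]
grip_width: 0.0262
```

```bash
python3 -c "
from h import *
drums();go(446.2,269.6,60,-96.7)" | grep -v ' [67]..\.. \]'
```

```text
top 93 68 median xy 575.5714490291946 398.87320330439013 circ [573.4 398.3] z75 29.0
top 88 64 median xy 492.19867234857566 262.6119142975732 circ [491.7 262.4] z75 35.5
scene 140 99 median xy 492.71269126995065 266.1362878409034 circ [493.6 265.8] z75 33.4
scene 140 118 median xy 575.6100260461471 401.1978538109006 circ [576.8 401.2] z75 27.6
scene 47 47 median xy 617.8363890447896 670.6774927712794 circ [620.1 663.2] z75 36.3
scene 32 31 median xy 621.8244214198983 723.860410760545 circ [622.8 716.5] z75 36.4
scene 26 23 median xy 663.7997060668974 672.9698255830114 circ [666.8 669.5] z75 36.5
scene 35 35 median xy 661.3909310970989 723.557087558208 circ [665.6 715.7] z75 36.2
t 33.95 tcp [465.  417.3  76.4] jaw yaw -97.0 tilt [ 70.6 -83.4] F [ 0.1 -0.5 -1.7] w 26.2 q7 -2.37
delta tool mm [ 27.2 147.3   2.9] turn(rad, tool x) -0.004677064299430682
```

>>> drive_tool(
  plan=[
    [[0,24,0],0,1],
    [[0,24,0],0,1],
    [[0,24,0],0,1],
    [[0,24,0],0,1],
    [[0,24,0],0,1],
    [[0,20,0],0,1],
    [[0,0,0],0,1],
    [[0,0,0],0,1],
  ],
)

```text
time: 34.75
eef_pos: [0.442, 0.2709, 0.0796]
orientation: [2.249, 1.461, -1.009]
ft_force: [0.3, 0.5, 0.1]
grip_width: 0.0264
```

```bash
python3 -c "
from h import *
go(446.2,269.6,45,-96.7)"
```

```text
t 34.75 tcp [442.  270.9  79.6] jaw yaw -96.9 tilt [ 58.2 -92.5] F [0.3 0.5 0.1] w 26.4 q7 -2.21
delta tool mm [34.8 -2.2 -1.9] turn(rad, tool x) -0.0030138768362167035
```

>>> drive_tool(
  plan=[
    [[10,-1,-1],0,1],
    [[15,-1,-1],0,1],
    [[15,0,0],0,1],
    [[10,0,0],0,1],
    [[0,0,0],0,1],
  ],
)

```text
time: 35.25
eef_pos: [0.4485, 0.2742, 0.0255]
orientation: [2.281, 1.463, -0.97]
ft_force: [-1.7, -2.9, 12.2]
grip_width: 0.026
```

```bash
python3 -c "
from h import *
go(446.2,269.6,19,-96.7)"
```

```text
t 35.25 tcp [448.5 274.2  25.5] jaw yaw -96.5 tilt [ 60.7 -88.6] F [-1.7 -2.9 12.2] w 26.0 q7 -2.20
delta tool mm [6.7 4.2 2.3] turn(rad, tool x) 0.004359886788300285
```

>>> drive_tool(
  plan=[
    [[-6,0,0],0,1],
    [[0,4,2],0,1],
    [[0,0,0],0,1],
  ],
)

```text
time: 35.55
eef_pos: [0.4455, 0.2724, 0.0306]
orientation: [2.277, 1.464, -0.971]
ft_force: [-0.7, -0.6, -0.9]
grip_width: 0.0262
```

```bash
python3 -c "
from h import *
go(446.2,269.6,19,-96.7)
cap('scene','s10');b=cv2.imread('pics/s10.png')[160:300,360:540];cv2.imwrite('pics/c10.png',cv2.resize(b,None,fx=3.5,fy=3.5,interpolation=cv2.INTER_CUBIC))"
```

```text
t 35.55 tcp [445.5 272.4  30.6] jaw yaw -96.3 tilt [ 60.3 -88.2] F [-0.7 -0.6 -0.9] w 26.2 q7 -2.19
delta tool mm [11.8  1.7 -0.2] turn(rad, tool x) 0.006808440858674926
```

View pics/c10.png

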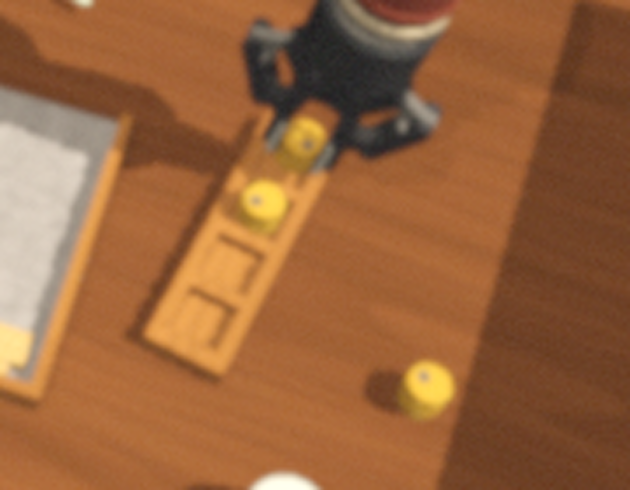

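The drum hangs over the end pocket, held upright enough. I centre it and lower gently.

>>> drive_tool(
  plan=[
    [[0,2,0],0,1],
    [[0,0,0],0,1],
    [[4,0.5,0],0,1],
    [[4,0,0],0,1],
    [[0,0,0],0,1],
  ],
)

```text
time: 36.1
eef_pos: [0.446, 0.27, 0.0222]
orientation: [2.295, 1.464, -0.953]
ft_force: [-1.0, 0.4, -1.1]
grip_width: 0.0264
```

```bash
python3 -c "
from h import *
go(446.2,269.6,18,-96.7)"
```

```text
t 36.10 tcp [446.  270.   22.2] jaw yaw -96.3 tilt [ 61.5 -86.6] F [-1.   0.4 -1.1] w 26.4 q7 -2.19
delta tool mm [4.2 0.1 0.1] turn(rad, tool x) 0.00762516640021956
```

>>> drive_tool(
  plan=[
    [[3,0,0],0,1],
    [[2,0,0],0,1],
    [[0,0,0],0,1],
  ],
)

```text
time: 36.4
eef_pos: [0.4464, 0.2698, 0.0178]
orientation: [2.295, 1.465, -0.953]
ft_force: [-0.9, -1.3, 3.0]
grip_width: 0.0262
```

```bash
python3 -c "
from h import *
go(446.2,269.6,18,-96.7)"
```

```text
t 36.40 tcp [446.4 269.8  17.8] jaw yaw -96.3 tilt [ 61.2 -86.1] F [-0.9 -1.3  3. ] w 26.2 q7 -2.19
delta tool mm [-0.2  0.2  0.2] turn(rad, tool x) 0.00760948744782568
```

>>> drive_tool(
  plan=[
    [[0,0,0],0,0.5],
    [[0,0,0],0,0.3],
    [[0,0,0],0,0],
    [[-10,0,0],0,0],
    [[-20,0,0],0,0],
    [[-20,0,0],0,0],
    [[-20,0,0],0,0],
    [[0,0,0],0,0],
  ],
)

```text
time: 37.2
eef_pos: [0.4423, 0.2761, 0.0912]
orientation: [2.298, 1.465, -0.95]
ft_force: [0.0, 0.6, 0.4]
grip_width: 0.0856
```

```bash
python3 -c "
from h import *
drums();go(576,400,50,-96.7)" | grep -v ' [67]..\.. \]'
```

```text
top 94 68 median xy 574.2075064472198 399.74532843515476 circ [574.1 398.4] z75 30.1
top 96 74 median xy 493.3576395326587 262.69616145641885 circ [492.6 262.6] z75 35.4
scene 147 98 median xy 446.0703979389317 272.06363987590134 circ [447.3 272.4] z75 33.0
scene 152 100 median xy 493.5319425125084 265.7765716744889 circ [493.4 265.4] z75 33.2
scene 141 115 median xy 575.0546878698938 401.2997118032938 circ [576. 401.] z75 27.8
scene 32 30 median xy 626.8686544143677 723.3787709176415 circ [625.8 715.9] z75 36.3
scene 27 26 median xy 667.8088609079898 724.941032012546 circ [667.2 721.6] z75 36.1
t 37.30 tcp [440.9 275.   89. ] jaw yaw -96.3 tilt [ 57.9 -88.9] F [ 0.2 -0.6  0.6] w 85.6 q7 -2.21
delta tool mm [  35.5 -141.8 -118.4] turn(rad, tool x) 0.007176432847361346
```

>>> drive_tool(
  plan=[
    [[0,-20,-17],0,0],
    [[0,-20,-17],0,0],
    [[0,-20,-17],0,0],
    [[0,-20,-17],0,0],
    [[0,-20,-17],0,0],
    [[5,-20,-17],0,0],
    [[10,-18,-14],0,0],
    [[10,0,0],0,0],
    [[0,0,0],0,0],
  ],
)

```text
time: 38.2
eef_pos: [0.5693, 0.3942, 0.045]
orientation: [2.023, 1.46, -1.227]
ft_force: [-0.6, -0.1, -0.9]
grip_width: 0.0853
```

```bash
python3 -c "
from h import *
go(575.6,399.1,30,-96.7)"
```

```text
t 38.20 tcp [569.3 394.2  45. ] jaw yaw -96.4 tilt [  37.1 -103.8] F [-0.6 -0.1 -0.9] w 85.3 q7 -2.24
delta tool mm [14.7 -7.  -5. ] turn(rad, tool x) 0.005607141822827547
```

>>> drive_tool(
  plan=[
    [[5,-6,-6],0,0],
    [[10,0,0],0,0],
    [[10,0,0],0,0],
    [[6,0,0],0,0],
    [[0,0,0],0,0],
  ],
)

```text
time: 38.7
eef_pos: [0.5752, 0.3932, 0.0105]
orientation: [1.977, 1.458, -1.275]
ft_force: [0.7, -0.1, 0.5]
grip_width: 0.0854
```

```bash
python3 -c "
from h import *
go(575.6,399.1,9.5,-96.7);drums()"| grep -v ' [67]..\.. \]'
```

```text
t 38.70 tcp [575.2 393.2  10.5] jaw yaw -96.5 tilt [  32.7 -107.5] F [ 0.7 -0.1  0.5] w 85.4 q7 -2.24
delta tool mm [ 0.4 -6.   0.3] turn(rad, tool x) 0.003984572580927061
top 100 67 median xy 493.4539678726312 264.52139294652034 circ [492.7 262.5] z75 34.9
top 97 80 median xy 444.0699591253482 268.86691824192997 circ [445.2 269.2] z75 35.2
scene 137 94 median xy 445.9147080706356 271.6773215952085 circ [447.1 271.9] z75 33.2
scene 143 100 median xy 493.89413388230344 266.03282929680904 circ [493.4 265.4] z75 33.3
scene 139 116 median xy 574.9621438885243 401.2524272093391 circ [576.2 400.9] z75 28.0
scene 25 23 median xy 631.314344978075 674.6732078074724 circ [627.2 667.3] z75 35.9
scene 28 27 median xy 624.9487111962019 725.5403053998054 circ [625.2 717. ] z75 35.8
scene 29 28 median xy 667.7006370183643 723.9422921275586 circ [667.8 720.5] z75 36.5
```

>>> drive_tool(
  plan=[
    [[0.5,-6,0],0,0],
    [[0,0,0],0,0.5],
    [[0,0,0],0,1],
    [[0,0,0],0,1],
    [[0,0,0],0,1],
    [[0,0,0],0,1],
    [[0,0,0],0,1],
    [[0,0,0],0,1],
  ],
)

```text
time: 39.6
eef_pos: [0.5778, 0.4015, 0.0131]
orientation: [2.035, 1.46, -1.217]
ft_force: [-0.0, 0.0, 0.3]
grip_width: 0.0265
```

>>> drive_tool(
  plan=[
    [[-10,0,0],0,1],
    [[-15,0,0],0,1],
    [[-20,0,0],0,1],
    [[-20,0,0],0,1],
    [[-10,0,0],0,1],
    [[0,0,0],0,1],
  ],
)

```text
time: 40.2
eef_pos: [0.5744, 0.4099, 0.0935]
orientation: [2.031, 1.461, -1.22]
ft_force: [-0.0, 0.4, -0.8]
grip_width: 0.0261
```

```bash
python3 -c "
from h import *
go(537.5,258.8,80,-96.7)
cap('scene','s11');b=cv2.imread('pics/s11.png')[160:320,380:540];cv2.imwrite('pics/c11.png',cv2.resize(b,None,fx=3.5,fy=3.5,interpolation=cv2.INTER_CUBIC))"
```

```text
t 40.20 tcp [574.4 409.9  93.5] jaw yaw -96.4 tilt [  37.7 -103.1] F [-0.   0.4 -0.8] w 26.1 q7 -2.26
delta tool mm [ 27.6 152.3  21.1] turn(rad, tool x) 0.004439489652403993
```

View pics/c11.png

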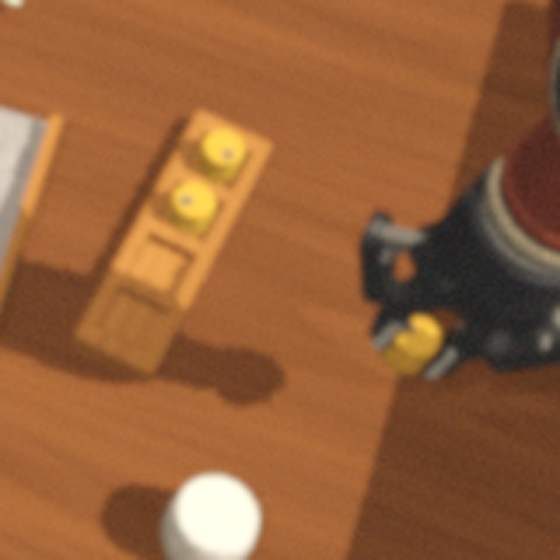

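>>> drive_tool(
  plan=[
    [[0,24,-4],0,1],
    [[0,24,-4],0,1],
    [[0,24,-4],0,1],
    [[0,24,-4],0,1],
    [[0,24,-4],0,1],
    [[0,20,-2],0,1],
    [[0,0,0],0,1],
    [[0,0,0],0,1],
  ],
)

```text
time: 41.05
eef_pos: [0.5751, 0.2631, 0.1001]
orientation: [1.893, 1.459, -1.357]
ft_force: [0.2, 0.5, -0.9]
grip_width: 0.026
```

```bash
python3 -c "
from h import *
go(585,253.4,50,-96.7)
for n in('top','scene'):
    c=cap(n);P=cloud(c)*1e3;x,y,z=[P[...,i] for i in range(3)];hsv=cv2.cvtColor(c['pixels'],cv2.COLOR_BGR2HSV);s,p,R=tool()
    m=(hsv[...,0]>16)&(hsv[...,0]<26)&(hsv[...,1]>90)&(np.hypot(x-p[0],y-p[1])<35)&(z>p[2]-15)
    print(n,m.sum(),np.nanmedian(x[m])-p[0],np.nanmedian(y[m])-p[1],np.nanpercentile(z[m],[5,50,95])-p[2],np.nanpercentile(x[m],[3,97])-p[0],np.nanpercentile(y[m],[3,97])-p[1])
"
```

```text
t 41.05 tcp [575.1 263.1 100.1] jaw yaw -96.3 tilt [  23.8 -109.3] F [ 0.2  0.5 -0.9] w 26.0 q7 -2.08
delta tool mm [51.   3.2 -9.1] turn(rad, tool x) 0.00728598183483931
top 22 -14.710975834522173 -4.347469718683669 [-1.  11.9 81.5] [-18.4 -11.6] [-15.2   7. ]
scene 218 5.088027052635539 1.144727724008817 [-5.2 13.1 80.4] [-14.4  15.5] [-10.9  13.6]
```

>>> drive_tool(
  plan=[
    [[10,2,-4],0,1],
    [[15,1,-4],0,1],
    [[15,0,0],0,1],
    [[8,0,0],0,1],
    [[0,0,0],0,1],
  ],
)

```text
time: 41.65
eef_pos: [0.5837, 0.2589, 0.0465]
orientation: [1.88, 1.46, -1.361]
ft_force: [-0.8, 0.8, -1.0]
grip_width: 0.0257
```

```bash
python3 -c "
from h import *
go(584.2,253.4,34,-96.7)"
```

```text
t 41.65 tcp [583.7 258.9  46.5] jaw yaw -95.8 tilt [  22.9 -107.8] F [-0.8  0.8 -1. ] w 25.7 q7 -2.06
delta tool mm [13.   4.1 -0.6] turn(rad, tool x) 0.01575130838871196
```

>>> drive_tool(
  plan=[
    [[5,4,-0.5],0.015,1],
    [[5,0,0],0,1],
    [[3,0,0],0,1],
    [[0,0,0],0,1],
  ],
)

```text
time: 42.05
eef_pos: [0.5845, 0.2535, 0.033]
orientation: [1.902, 1.461, -1.355]
ft_force: [-0.6, -0.6, -0.4]
grip_width: 0.0264
```

```bash
python3 -c "
from h import *
go(584.2,253.4,22,-96.7)"
```

```text
t 42.05 tcp [584.5 253.5  33. ] jaw yaw -96.7 tilt [  23.6 -107.5] F [-0.6 -0.6 -0.4] w 26.4 q7 -2.07
delta tool mm [10.9 -1.   0.7] turn(rad, tool x) -0.00023768148192693985
```

>>> drive_tool(
  plan=[
    [[5,-0.5,0],0,1],
    [[4,-0.5,0],0,1],
    [[2,0,0],0,1],
    [[0,0,0],0,1],
  ],
)

```text
time: 42.45
eef_pos: [0.5855, 0.2539, 0.0219]
orientation: [1.92, 1.461, -1.336]
ft_force: [-0.1, 0.4, -0.5]
grip_width: 0.0261
```

```bash
python3 -c "
from h import *
go(584.2,253.4,21,-96.7)"
```

```text
t 42.45 tcp [585.5 253.9  21.9] jaw yaw -96.7 tilt [  25.4 -106.2] F [-0.1  0.4 -0.5] w 26.1 q7 -2.06
delta tool mm [0.9 0.6 1.3] turn(rad, tool x) 8.975058088265842e-05
```

No contact at a bottom height of about 9 mm, so the drum is inside the pocket. I release it.

>>> drive_tool(
  plan=[
    [[0,0,1],0,1],
    [[0,0,0],0,0.5],
    [[0,0,0],0,0.3],
    [[0,0,0],0,0],
    [[-10,0,0],0,0],
    [[-20,0,0],0,0],
    [[-25,0,0],0,0],
    [[-25,0,0],0,0],
    [[-20,0,0],0,0],
    [[-20,0,0],0,0],
    [[-20,0,0],0,0],
  ],
)

```text
time: 43.55
eef_pos: [0.5802, 0.2689, 0.1691]
orientation: [1.912, 1.461, -1.346]
ft_force: [0.4, 0.2, 0.3]
grip_width: 0.0854
```

>>> drive_tool(
  plan=[
    [[0,0,20],0,0],
    [[0,0,25],0,0],
    [[0,0,25],0,0],
    [[0,-20,25],0,0],
    [[0,-20,25],0,0],
    [[0,0,0],0,0],
    [[0,0,0],0,0],
  ],
)

```text
time: 44.25
eef_pos: [0.4669, 0.3245, 0.1714]
orientation: [2.094, 1.465, -1.167]
ft_force: [0.3, 0.1, -0.9]
grip_width: 0.0851
```

```bash
python3 - <<'E'
from h import *
drums();rods();go()
for n,(u0,v0,u1,v1) in(('top',(140,130,500,260)),('scene',(140,110,520,330))):
    c=cap(n,n+'12');P=cloud(c)*1e3;x,y,z=[P[...,i] for i in range(3)]
    r=(x>400)&(x<620)&(y>-350)&(y<-200)
    for k in comps(r&(z>30)&(z<46),20): print(n,rect(c,k,.037))
    for nm,a,b in(('can',702,338),('jar',692,-346)):
        for k in comps((z>35)&(z<70)&(np.hypot(x-a,y-b)<50),60): print(nm,rect(c,k,.05))
    cv2.imwrite('pics/c12%s.png'%n,cv2.resize(c['pixels'][v0:v1,u0:u1],None,fx=2.1,fy=2.1,interpolation=cv2.INTER_CUBIC))
E
```

```text
top 102 70 median xy 580.5653865610652 254.70732952284362 circ [581.3 254.3] z75 35.3
top 100 84 median xy 493.7566279568685 265.73699047247965 circ [494.8 265.7] z75 35.0
top 99 75 median xy 446.31936037438004 268.5727251262801 circ [445.2 268.6] z75 35.3
scene 141 98 median xy 445.8129055841321 272.33666826338157 circ [446.9 271.9] z75 32.8
scene 146 102 median xy 495.6280708036635 268.56911492424103 circ [496.3 268.4] z75 33.0
scene 162 108 median xy 581.413549535023 257.13896727916915 circ [582.  257.1] z75 34.0
scene 25 24 median xy 629.9317956094276 673.8200337656986 circ [627.3 670. ] z75 36.5
scene 28 27 median xy 626.105754469839 724.5148535090432 circ [625.5 719. ] z75 35.9
scene 25 24 median xy 667.640227857842 723.4782977739907 circ [666.5 721.2] z75 36.8
top 474 tray uv [ 83.4 -63.1] size [99.3 37.2] yaw rel -0.5
top 479 tray uv [83.4 63.9] size [104.   37.7] yaw rel -0.19999999999998863
scene 593 tray uv [ 85.3 -59.8] size [102.3  37.7] yaw rel 0.39999999999997726
scene 629 tray uv [85.3 65. ] size [106.4  38. ] yaw rel 1.1999999999999886
t 44.45 tcp [467.6 323.5 170.8] jaw yaw -97.1 tilt [ 40.9 -97.7] F [ 0.1 -0.7  0.6] w 85.5 q7 -2.28
delta tool mm [0. 0. 0.] turn(rad, tool x) -0.0
top [ 545.1 -269.4   41.9   23.4   -1. ]
top [ 493.1 -272.1   58.1   23.6    1.8]
can [701.2 337.1  52.9  48.2  67.2]
jar [ 692.  -350.    39.4   34.8  -46.2]
scene [ 517.2 -266.6  106.9   26.     2.8]
can [705.5 340.2  53.   49.2  -9.6]
jar [ 692.4 -346.3   44.6   35.4   54.5]
```

View pics/c12scene.png

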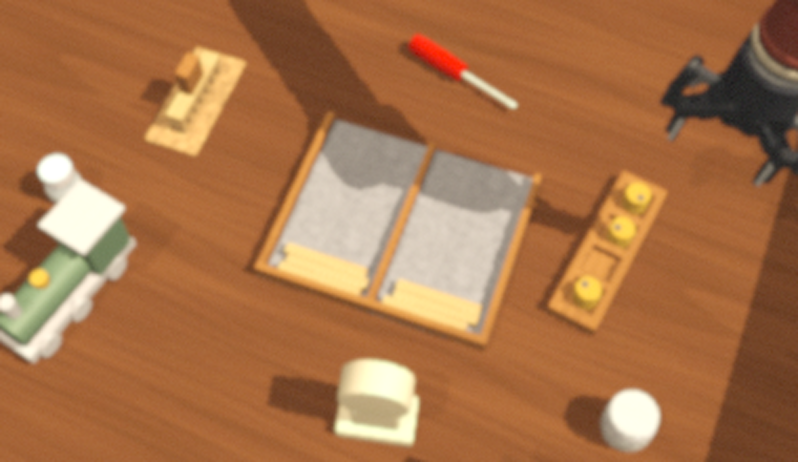

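View pics/c12top.png

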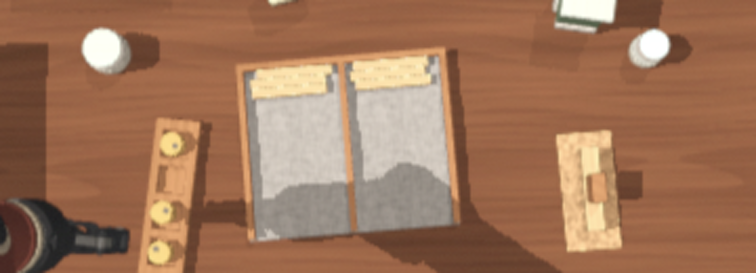

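Final views show three drums seated in pockets with tops at 33–35 mm (34 expected). Both rows are tight at the fence, the rake stands along the pad, and the can and jar have not moved. I hand in.

```bash
python3 -c "
from h import *
print(ctrl.hand_in())"
```

```text
the job is handed in; nothing more can be done
None
```

The job is done and handed in at about 44 s of robot time.

- **Baulks:** Each bay had three, and I combed them with the rake only. Both rows measure 36–38 mm deep (36 mm is a perfect fit) and lie against the far fence. They are parallel to it within about 0.5°, except that the scene camera read 1.2° for the left row while the top camera read 0.2°. In the left row the baulks are offset end to end by up to about 10 mm.
- **Rake:** It stands by itself, released, with its head along the pad's long side and within about 1° of it. At the start it stood across the pad; I took "head along the pad" to mean the long side. It sits about 3 mm from the pad's middle, and the two cameras disagree on the pad's position by about the same amount.
- **Drums:** Three were present and each has its own pocket. Their tops measure 33–35 mm high, against 34 mm expected when fully down. One touched the block's rim with 12 N, so I lifted it, centred it again and seated it. In the last check the first drum had shifted about 3 mm inside its pocket but was still fully down.
- **Jar and can:** Both still stand where they were, within measuring error.
- **Tool tilt:** The tool drifted to about 6° of tilt over many moves, and I could not correct it with these controls. It did not stop the drums from seating.

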